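Hang the slide rack on the snap hook to drain

ROBOT

A 6-joint arm with a two-finger parallel gripper is mounted at the origin on the work surface. World frame = base frame: x ahead of the robot, y to its left, z up, the work surface at z = 0. Lengths are in m, angles in rad, forces in N, time in s.
With the tool pointing down it reaches from about 0.375 to 0.9 m from the base axis. Payload 3.1 kg.
Tool frame: the origin (TCP) lies between the finger pads; the fingertips stand 17 mm ahead of it and the grasp point (between the pads) lies 2 mm behind it (robot.nose_length is the distance from the TCP to the fingertips, in m); z points along the fingers, y is the line along which they close (so a half turn about z gives the same grasp; the last joint's range is limited). The gripper opens to 87 mm and grips with 3 to 60 N. Pads are 19 mm wide; open, the fingers measure 117 mm over their backs; the gripper's body (75 mm by 190 mm) begins 51 mm behind the grasp point.
Start: joints at [-1.415, 0.527, 1.433, -0, 1.181, -0.178], TCP at [0.205, -0.59, 0.205] pointing down, gripper open.
Joint ranges: [-3.08, 3.08], [-0.75, 2.2], [0.22, 2.44], [-1.43, 4.57], [0, 2.65], [-2.85, 2.85]. Speed limits (rad/s): [2.79, 2.79, 3.14, 3.14, 3.14, 3.14].

INTERFACE

Orientations are given as a unit quaternion [x, y, z, w].
In Python, from rig import robot, cams gives the robot as it stands.
- The arm moves only by the shell command python3 -m pendant 'ROWS' [FORCE]. ROWS is JSON, a list of rows, each an object with "jaw": the opening, from 0 (shut) to 1 (fully open); "linear": the shift along the tool's x, y, z in cm, a list of three; "twist": the turn about the tool's z in degrees. A call has 1 to 12 rows; each row shifts and turns the commanded pose from where the row before left it, along the tool's axes as they then stand; what a row does not reach is not made up. A row lasts 1/12 s, in which the tool goes at most 41.7 mm and 7.16 degrees, less where a joint would pass 70% of its speed; a pose out of reach is approached as far as the arm can. A call is refused whole if a number of a shift passes 4.17 or a number of a turn 7.16, either way. A call with a gripper value outside its range is refused whole. The fingers move at their own pace and stop on an object; FORCE is the grip in N (left out, the last holds). Time passes only in rows, so rows that do not move let the fingers close. It gives the time, the measured TCP pose, the force, the opening and the grip force at its end, in the units of the state.
- robot.get_obs(): the state, without advancing time (a new reading comes with each control period).
- cams.camera(name): name is "side" or "top"; returns a dict with "color" (480x640x3 uint8, blue, green, red), "depth" (480x640 float32, m along the optical axis (not along the pixel's ray), 0 where there is no reading), "fov_y" (degrees; the focal length in pixels is half the picture's height over the tangent of half this angle, whatever the lens; pixels are square), "cx", "cy" (the principal point, pixels), "k1" (the pictures are not rectified: a ray, as slopes to the right and down, at radius r is drawn at 1 + k1 r^2 times it, then the intrinsics apply), "view" (4x4, takes a point from world to camera coordinates). Camera axes: x right, y down, z forward; pixel columns grow to the right and rows downward; lengths in m; the calibration is good to about 2 mm. A picture is of the moment at which its call begins.
- robot.hand_in(): hands the job in; it is judged then, once.
The state is a dict: "time": time; "q": joint angles; "joint_velocities": joint speeds; "joint_torque": joint torques, N m; "position": TCP position; "tool_rot": TCP orientation; "ft_force": force on the tool from outside, world axes, zero at the start; "moment": the same for the moment, N m; "grip_width": finger opening in m; "grip_force": force on a finger pad.
Only numpy, scipy, OpenCV 4.12 (cv2) and the standard library are available. Lean on these libraries where they do the work, as an engineer would, in place of code of your own. Each camera call takes 0.05 s, during which the arm holds its last target. There are 200 camera calls.

TASK

Hang the rectangular slide rack by its handle on the drain stand's snap hook: push the peaked middle of the handle down past the sprung gate into the hook, so that the gate springs shut above it and the rack hangs free, level and still over the drip tray. The wire shelf above leaves no room for an upright gripper, and the hook's arm may be clamped a little further in or out than its mark, so feel for the tip. Leave the round basket and everything else on the bench where it stands.

Things in the scene. Friction and masses are not known exactly. Their poses are not given: they have to be found in the camera images.
- rack_center (a point): Middle of the slide rack, 65 mm above its underside. Rack: rectangular steel tray 110 mm (its x) by 80 mm (its y) by 30 mm tall, full of glass slides, with one stiff fixed handle standing in its x-z plane; z is up, the two ends are alike. 0.15 to 0.26 kg, balanced about its middle. It and the round basket may swap places.
- rack: The same slide rack; origin under its centre, on its underside.
- rack_handle (a point): Centre of the handle's peak, mid-rack, 135 mm above the underside; rack's axes. From |x| = 14 mm to this peak the handle is a 6 mm round wire, an inverted V 8 mm high. Further out, to |x| = 60 mm, level straps; uprights at |x| = 58 mm. The window under the straps is open from 30 mm (tray top) to 122 mm above the underside.
- rack_strap (a point): Centre of the level flat strap on the rack's -x side (a like one is on +x): 46 mm long (x), 6 mm thick (y), 10 mm tall; 37 mm from the rack's middle, 127 mm above its underside. Good to pinch across rack y; pinch towards the outer end, 46 mm from the middle, to keep the fingers clear of the hook.
- stand: Fixed drain stand; its origin is on the bench. Drip tray 170 (x) by 130 (y) by 14 mm about the origin; steel post 16 mm thick, 296 mm tall at y = -85 mm with a clamp 20 by 22 mm. Through the clamp a hook arm runs towards +y: a level rod 8 mm thick, centre 165 mm high, bent up at its end into the hook's tip. The hook is open towards +y: bring the handle's window over the tip from there.
- hook_mark (a point): Nominal seat of the hook: stand's origin, 165 mm up; stand's axes. The arm slides in its clamp: the hook with its gate really sits up to 15 mm from here, to +y or -y, unmeasured: feel for the tip or look. True seat: on the rod, 21 mm to -y of the handle's centre when the round peak wire touches the tip's outer (+y) side 30 mm above the rod's centre. A hung peak is 8 mm above the rod's centre.
- hook_mark_tip (a point): Nominal place of the top of the hook's upturned tip (shifts unmeasured with the hook): 16 mm to +y of the seat, 219 mm high, 8 mm thick. A handle pressed down within 5 mm (y) of the true seat passes the gate; further to +y it lands on the tip or misses the hook; further to -y the gate meets its stop and blocks it. The hung rack's x lies along the stand's x.
- shelf_edge (a point): Middle of the edge, on the stand's -x side, of the wire shelf above the hook. The shelf reaches from stand x = -45 to +78 mm, y = -113 to +53 mm, underside 289 mm high, a small box on it. An upright gripper hits it while hooking: hold the rack's strap on the stand's -x side, the gripper leaning back to -x by 30 to 45 degrees.
- gate (a joint): Sprung gate: a wire 5 mm thick, 53 mm long, hinged 45 mm to -y of the true seat, 217 mm high; shut at 0 rad (level, end beside the tip), turns only downwards, stop at 0.9 rad. Torsion spring: 0.054 N m shut, 0.14 at 0.75 rad. A handle pressed down with 2 to 4 N in all (its weight included) comes past the end at about 0.75 rad, 36 mm lower; the gate then springs shut above it.
- basket: Round steel basket 76 mm across with a thin wire bail, 114 mm tall in all; not to be moved. Origin under its centre.
- dishes: Stack of three clear dishes, 92 mm across, 45 mm tall; origin under its centre.
- bottle: Amber bottle 60 mm across, 130 mm tall; origin under its centre.
- slide_box: Flat closed grey and white box 92 by 172 by 38 mm; origin under its centre.
- beaker: Glass beaker 68 mm across, 85 mm tall; origin under its centre.
- tip_box: Pipette tip box 85 (x) by 120 (y) by 61 mm; origin under its centre.
Things that resemble listed ones, but are neither listed nor needed, are in the scene too. What is shaped like the rack but purple is not meant.

How it is judged:
On the way, in this order (a step that is already met when the one before it is completed fails the run):
1. the rack is lifted clear of the bench (height (world z) of rack_center above 0.1 m), for 0.2 s.
2. the sprung gate is pushed open (0.45 rad or more) with the rack at the hook (value of joint gate above 0.45 rad and distance between rack_handle and hook_mark below 0.075 m), for 0.05 s.
At the end, for the whole second after the job is handed in: The rack hangs by its handle on the hook rod: the peak 2 to 22 mm above hook_mark, within 14 mm of it across the rod, at most 30 mm to its open side or 50 mm to the post side; gate shut (under 0.1 rad); rack upright within 0.2 rad and still (under 0.03 m/s) (x of rack_handle in the frame of hook_mark between -0.014 and 0.014 m and y of rack_handle in the frame of hook_mark between -0.05 and 0.03 m and z of rack_handle in the frame of hook_mark between 0.002 and 0.022 m and value of joint gate below 0.1 rad and angle between rack_center's own z axis and vertical below 0.2 rad and linear speed of rack below 0.03 m/s); the robot touches nothing.
It fails at once if a bystander (basket, dishes, bottle, slide box, beaker or tip box) is moved by more than 30 mm (distance of any of basket, dishes, bottle, slide_box, beaker, tip_box from where it was at the start of the episode above 0.03 m).
It also fails if it takes over 64 s, if anything falls off the work surface, if the arm or the gripper's body presses on something with over 40 N, if the wrist force passes 120 N, or if a joint passes its speed limit or range.

## Working session

There is one attempt and no reset: what is moved stays moved. The work goes in short steps, Python scripts to look and compute and a shell command to move; the robot and the scene stay as the last step left them, time stands still between calls to the robot, and variables do not carry over. Pictures are saved under pics/ and viewed, at most 10 in all, crops included, and the job is handed in when it is done.

```bash
ls; mkdir -p pics; cat > h.py <<'E'
import numpy as np, cv2
from rig import robot, cams
from scipy.spatial.transform import Rotation as R
def K(c):
    f=240/np.tan(np.radians(c["fov_y"])/2); return f
def ray(c,u,v):
    f=K(c); d=np.array([(u-c["cx"])/f,(v-c["cy"])/f]); s=d.copy()
    for _ in range(20): s=d/(1+c["k1"]*(s@s))
    V=np.array(c["view"]); Ri=V[:3,:3].T; o=-Ri@V[:3,3]
    return o,Ri@np.array([s[0],s[1],1.])
def onz(c,u,v,z):
    o,d=ray(c,u,v); return o+d*(z-o[2])/d[2]
def dep(c,u,v):
    o,d=ray(c,u,v); return o+d*c["depth"][int(v),int(u)]
def proj(c,p):
    V=np.array(c["view"]); q=V[:3,:3]@p+V[:3,3]; s=q[:2]/q[2]; s=s*(1+c["k1"]*(s@s)); return s*K(c)+[c["cx"],c["cy"]]
def cloud(c):
    v,u=np.mgrid[0:480,0:640]; f=K(c)
    d=np.stack([(u-c["cx"])/f,(v-c["cy"])/f],-1); s=d.copy()
    for _ in range(20): s=d/(1+c["k1"]*(s**2).sum(-1,keepdims=True))
    z=c["depth"][...,None]; P=np.concatenate([s*z,z],-1); V=np.array(c["view"])
    return (P-V[:3,3])@V[:3,:3]
E
python3 - <<'E'
from h import *
import pickle
for n in("side","top"):
    c=cams.camera(n); pickle.dump(c,open(n+".pkl","wb")); cv2.imwrite(f"pics/{n}0.png",c["color"])
    o,d=ray(c,320,240); print(n,o,d,c["k1"],c["fov_y"])
o=robot.get_obs();print(o["position"],o["tool_rot"])
E
```

```text
pics
side [ 0.40065439 -0.59344958  0.95505641] [ 0.17245118  0.64588747 -0.74371553] 0.03922522329111503 45.23745134231271
top [0.4173555  0.08165228 1.20566824] [ 0.13950615 -0.00115588 -0.99025996] -0.14431070817545893 48.112673810155364
[ 0.20467703 -0.5897972   0.20428549] [ 9.86103487e-01  1.66129423e-01 -2.18623999e-06 -9.62729746e-04]
```

View pics/side0.png

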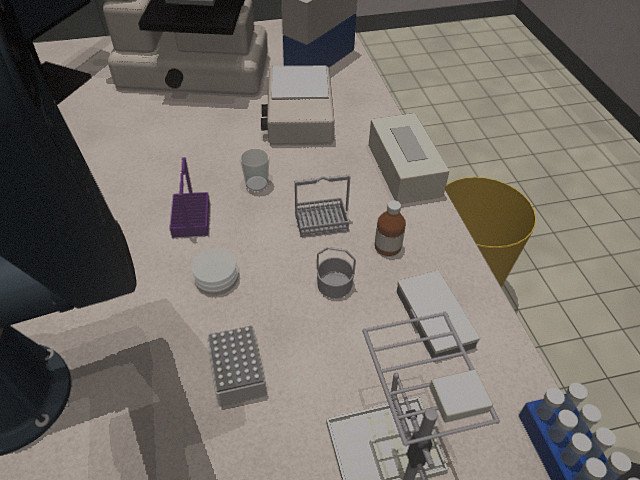

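View pics/top0.png

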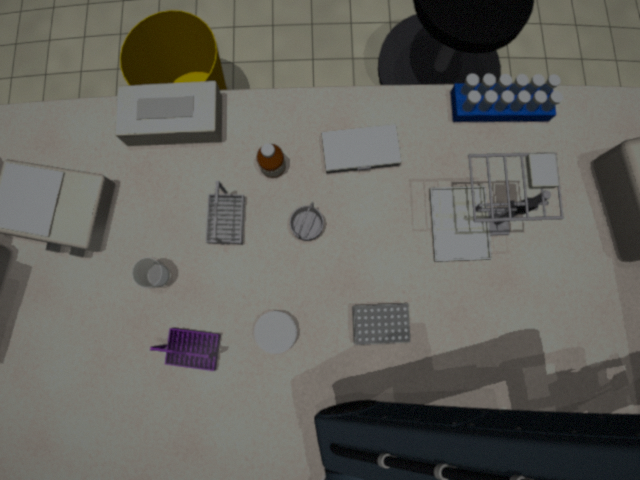

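Side view: grey steel rack at (322,207), round basket at (336,272), purple rack at (190,212). Top view: the rack is at (226,218), basket at (307,222), purple rack at (193,348), stand at about (500,200). What could be mistaken for the rack: the purple rack (ruled out by colour) and the round basket (ruled out by shape). I choose the steel rack at side (322,207) / top (226,218).

```bash
python3 - <<'E'
from h import *
import pickle
S=pickle.load(open("side.pkl","rb"));T=pickle.load(open("top.pkl","rb"))
a=cv2.resize(S["color"][165:245,280:370],(400,356),interpolation=2)
b=cv2.resize(T["color"][170:255,190:285],(398,356),interpolation=2)
cv2.imwrite("pics/rack.png",np.hstack([a,b]))
a=cv2.resize(S["color"][300:480,320:510],(422,400),interpolation=2)
b=cv2.resize(T["color"][140:270,400:570],(378,289),interpolation=2);b=np.vstack([b,np.zeros((111,378,3),np.uint8)])
cv2.imwrite("pics/stand.png",np.hstack([a,b]))
for n,c in(("S",S),("T",T)):
    P=cloud(c); ok=c["depth"]>0
    p=dep(c,322,215) if n=="S" else dep(c,228,225); print(n,"rack mid",p)
    for nm,(u0,v0,u1,v1),(z0,z1) in (("strap",(280,165,370,245) if n=="S" else (195,170,260,255),(.11,.15)),("shelf",(320,290,520,470) if n=="S" else (440,140,580,250),(.275,.305)),("tray",(320,290,520,480) if n=="S" else (410,140,580,270),(.008,.02))):
        m=np.zeros((480,640),bool);m[v0:v1,u0:u1]=1
        m&=ok&(P[...,2]>z0)&(P[...,2]<z1); q=P[m]
        if len(q)<5: print(n,nm,len(q));continue
        r=cv2.minAreaRect((q[:,:2]*1000).astype(np.float32)); print(n,nm,len(q),q.mean(0).round(4),np.round(r[0],1),np.round(r[1],1),round(r[2],1))
E
```

```text
S rack mid [0.63784292 0.28297084 0.02923245]
S strap 275 [0.6387 0.2916 0.128 ] [638.9 293. ] [ 13.9 119.1] 86.1
S shelf 2826 [ 0.6235 -0.279   0.2933] [ 632.8 -270.3] [124.6 167.2] 0.4
S tray 1009 [ 0.656  -0.1608  0.0129] [ 712.2 -127.1] [381.  334.1] 77.8
T rack mid [0.62684717 0.28902726 0.00332227]
T strap 192 [0.6412 0.2923 0.1302] [638.7 292.7] [  7.3 119. ] 86.2
T shelf 1499 [ 0.6265 -0.2636  0.294 ] [ 633.3 -269.7] [124.7 166.8] 0.8
T tray 974 [ 0.6125 -0.2646  0.0122] [ 667.7 -263.5] [183.3 283.5] 86.3
```

View pics/rack.png

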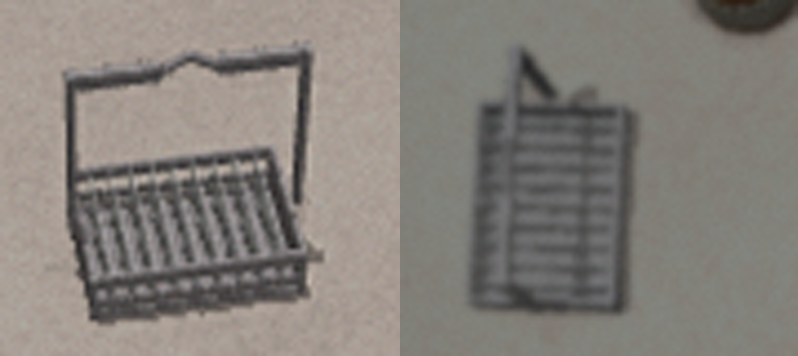

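View pics/stand.png

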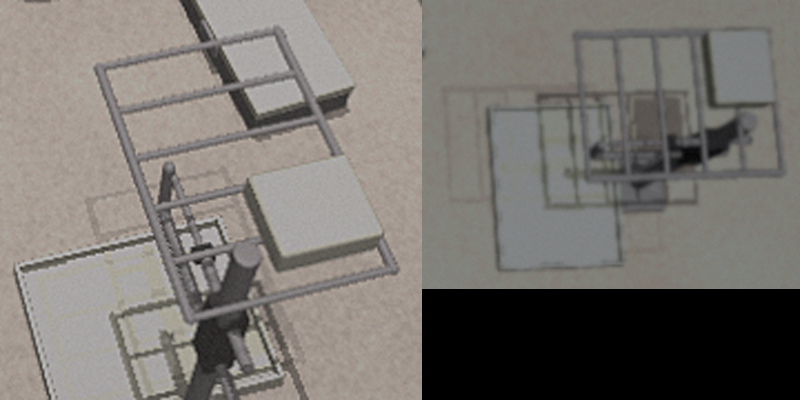

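Crop check: it is the grey steel rack with a peaked handle (left panel peak ≈(193,55)). In the stand crop the hook tip shows at left panel (168,168), i.e. side pixel (396,376), and near (598,150), i.e. top pixel (479,207).

Next I'll check which tilt inputs the pendant offers, then fix the stand and tip positions.

```bash
python3 -m pendant --help 2>&1 | head -20; python3 -m pendant '[{"jaw":1,"linear":[0,0,0],"twist":[0,0,0]}]' 2>&1 | tail -3
python3 - <<'E'
from h import *
import pickle
S=pickle.load(open("side.pkl","rb"));T=pickle.load(open("top.pkl","rb"))
o1,d1=ray(S,395.6,376);o2,d2=ray(T,479,207.5)
A=np.stack([d1,-d2],1);t=np.linalg.lstsq(A,o2-o1,rcond=None)[0];print("tip tri",o1+d1*t[0],o2+d2*t[1])
print("on z.219",onz(S,395.6,375,.219),onz(T,479,207.5,.219))
for n,c in(("S",S),("T",T)):
    P=cloud(c);ok=c["depth"]>0
    m=ok&(P[...,2]>.19)&(P[...,2]<.232)&(abs(P[...,0]-.615)<.06)&(P[...,1]>-.36)&(P[...,1]<-.15)
    q=P[m];print(n,m.sum());print(q[np.argsort(-q[:,1])][::max(1,len(q)//15)].round(3))
    m=ok&(P[...,2]>.15)&(P[...,2]<.18)&(abs(P[...,0]-.615)<.06)&(P[...,1]>-.36)&(P[...,1]<-.15)
    q=P[m];print("rod",m.sum());print(q[np.argsort(-q[:,1])][::max(1,len(q)//10)].round(3))
    m=(P[...,2]>.008)&(P[...,2]<.03)&(abs(P[...,0]-.615)<.13)&(abs(P[...,1]+.24)<.12);q=P[m];print("tray",np.percentile(q,[1,99],axis=0).round(3))
for u,v in((430,188),(434,261),(488,261)): print(onz(T,u,v,.014).round(3))
for n,c in(("S",S),("T",T)):
    P=cloud(c);m=(c["depth"]>0)&(P[...,2]>.118)&(P[...,2]<.15)&(abs(P[...,0]-.64)<.07)&(abs(P[...,1]-.29)<.05)
    q=P[m];(vx,vy,x,y)=cv2.fitLine(q[:,:2].astype(np.float32),cv2.DIST_HUBER,0,.001,.001).ravel();t=(q[:,:2]-[x,y])@[vx,vy];print("strap line",np.degrees(np.arctan2(vy,vx)),x+vx*(t.min()+t.max())/2,y+vy*(t.min()+t.max())/2,np.ptp(t))
print(robot.get_obs()["time"])
E
```

```text
invalid input: not JSON, or not a number
invalid input
tip tri [ 0.61611958 -0.22529562  0.21020925] [ 0.61218546 -0.22483574  0.20929851]
on z.219 [ 0.61408948 -0.22815352  0.219     ] [ 0.61028843 -0.22185152  0.219     ]
S 707
[[ 0.615 -0.223  0.216]
 [ 0.617 -0.23   0.196]
 [ 0.613 -0.245  0.218]
 [ 0.615 -0.27   0.218]
 [ 0.616 -0.285  0.222]
 [ 0.613 -0.298  0.219]
 [ 0.616 -0.308  0.219]
 [ 0.607 -0.321  0.195]
 [ 0.607 -0.33   0.226]
 [ 0.606 -0.333  0.208]
 [ 0.611 -0.335  0.227]
 [ 0.608 -0.336  0.195]
 [ 0.623 -0.337  0.22 ]
 [ 0.615 -0.342  0.218]
 [ 0.618 -0.351  0.22 ]
 [ 0.62  -0.36   0.218]]
rod 481
[[ 0.613 -0.227  0.175]
 [ 0.617 -0.243  0.168]
 [ 0.615 -0.257  0.168]
 [ 0.619 -0.276  0.167]
 [ 0.613 -0.289  0.168]
 [ 0.615 -0.301  0.168]
 [ 0.606 -0.329  0.179]
 [ 0.61  -0.336  0.173]
 [ 0.612 -0.337  0.178]
 [ 0.619 -0.347  0.168]
 [ 0.619 -0.358  0.169]]
tray [[ 0.531 -0.305  0.008]
 [ 0.701 -0.175  0.017]]
T 296
[[ 0.616 -0.222  0.212]
 [ 0.612 -0.226  0.198]
 [ 0.616 -0.237  0.223]
 [ 0.617 -0.258  0.218]
 [ 0.614 -0.269  0.218]
 [ 0.615 -0.284  0.223]
 [ 0.623 -0.288  0.222]
 [ 0.617 -0.297  0.221]
 [ 0.617 -0.305  0.218]
 [ 0.615 -0.312  0.201]
 [ 0.626 -0.314  0.203]
 [ 0.616 -0.316  0.225]
 [ 0.622 -0.319  0.23 ]
 [ 0.608 -0.325  0.206]
 [ 0.608 -0.332  0.224]
 [ 0.614 -0.353  0.219]]
rod 179
[[ 0.612 -0.228  0.176]
 [ 0.618 -0.245  0.171]
 [ 0.619 -0.254  0.166]
 [ 0.614 -0.267  0.171]
 [ 0.612 -0.276  0.168]
 [ 0.614 -0.285  0.167]
 [ 0.62  -0.294  0.167]
 [ 0.618 -0.31   0.167]
 [ 0.611 -0.314  0.17 ]
 [ 0.607 -0.317  0.18 ]
 [ 0.615 -0.35   0.166]]
tray [[ 0.532 -0.349  0.008]
 [ 0.701 -0.174  0.02 ]]
[ 0.698 -0.174  0.014]
[ 0.531 -0.174  0.014]
[ 0.527 -0.297  0.014]
strap line -3.095526 0.6387390321959096 0.29165538477333386 0.11914854005591648
strap line -3.9092321 0.6386845534317017 0.29242344589627345 0.11900503115536948
0.1
```

The pendant gives only linear shifts and twist about tool z, so there is no direct tilt input. Both views agree on the rest:
- **Rack:** handle centre at (0.639, 0.292), rack x at −3.5°.
- **Stand:** origin about (0.616, −0.240), axes along world.
- **Tip:** y about −0.225.

"Approached as far as the arm can" suggests the wrist may lean at the edge of reach. I'll go up, square the tool and test that in free air.

```bash
cat > g.py <<'E'
import sys
from h import *
o=robot.get_obs(); r=R.from_quat(o["tool_rot"]); M=r.as_matrix()
print("t",round(o["time"],2),"p",o["position"].round(4) if hasattr(o["position"],"round") else np.round(o["position"],4))
print("x",M[:,0].round(3),"y",M[:,1].round(3),"z",M[:,2].round(3),"q",np.round(o["q"],3),"F",np.round(o["ft_force"],1),"w",round(o["grip_width"],4))
if len(sys.argv)>3:
    d=np.array(list(map(float,sys.argv[1:4])))-(o["position"] if len(sys.argv)<5 else 0); print("tool cm",(M.T@d*100).round(2))
E
python3 -m pendant '[{"jaw":1,"linear":[0,0,-4],"twist":6.4},{"jaw":1,"linear":[0,0,-4],"twist":6.4},{"jaw":1,"linear":[0,0,-4],"twist":6.4},{"jaw":1,"linear":[0,0,-4],"twist":0},{"jaw":1,"linear":[0,0,-4],"twist":0},{"jaw":1,"linear":[0,0,-2],"twist":0}]'; python3 g.py 0.6 0.0 0.42
```

```text
time: 0.6
position: [0.2051, -0.5917, 0.4309]
tool_rot: [1.0, -0.001, 0.001, 0.004]
ft_force: [-0.4, -0.6, 0.7]
grip_width: 0.0872
grip_force: 0.0
t 0.6 p [ 0.2051 -0.5917  0.4309]
x [ 1.    -0.001  0.001] y [-0.001 -1.     0.008] z [ 0.001 -0.008 -1.   ] q [-1.415  0.368  1.089  0.     1.676  0.157] F [-0.4 -0.6  0.7] w 0.0872
tool cm [ 39.42 -59.23   0.66]
```

```bash
python3 -m pendant '[{"jaw":1,"linear":[2.2,-3.3,0],"twist":0},{"jaw":1,"linear":[2.2,-3.3,0],"twist":0},{"jaw":1,"linear":[2.2,-3.3,0],"twist":0},{"jaw":1,"linear":[2.2,-3.3,0],"twist":0},{"jaw":1,"linear":[2.2,-3.3,0],"twist":0},{"jaw":1,"linear":[2.2,-3.3,0],"twist":0},{"jaw":1,"linear":[2.2,-3.3,0],"twist":0},{"jaw":1,"linear":[2.2,-3.3,0],"twist":0},{"jaw":1,"linear":[2.2,-3.3,0],"twist":0},{"jaw":1,"linear":[2.2,-3.3,0],"twist":0},{"jaw":1,"linear":[2.2,-3.3,0],"twist":0},{"jaw":1,"linear":[2.2,-3.3,0],"twist":0}]' |head -2;  python3 -m pendant '[{"jaw":1,"linear":[2.2,-3.3,0],"twist":0},{"jaw":1,"linear":[2.2,-3.3,0],"twist":0},{"jaw":1,"linear":[2.2,-3.3,0],"twist":0},{"jaw":1,"linear":[2.2,-3.3,0],"twist":0},{"jaw":1,"linear":[2.2,-3.3,0],"twist":0},{"jaw":1,"linear":[2.2,-3.3,0],"twist":0},{"jaw":1,"linear":[4,0,0],"twist":0},{"jaw":1,"linear":[4,0,0],"twist":0},{"jaw":1,"linear":[4,0,0],"twist":0},{"jaw":1,"linear":[4,0,0],"twist":0},{"jaw":1,"linear":[4,0,0],"twist":0},{"jaw":1,"linear":[4,0,0],"twist":0}]'|head -2; python3 g.py
```

```text
time: 1.6
position: [0.4697, -0.1928, 0.4248]
time: 2.6
position: [0.8367, 0.0029, 0.424]
t 2.6 p [0.8367 0.0029 0.424 ]
x [ 1.    -0.001 -0.001] y [-0.001 -1.    -0.   ] z [-0.001  0.    -1.   ] q [-0.13   0.815  0.302  0.     2.026  1.442] F [ 1.3 -0.2  0.8] w 0.0869
```

```bash
python3 -m pendant '[{"jaw":1,"linear":[-1,-3.7,0],"twist":0},{"jaw":1,"linear":[0,-3.7,0],"twist":0},{"jaw":1,"linear":[0,-3.7,0],"twist":0},{"jaw":1,"linear":[3,0,0],"twist":0},{"jaw":1,"linear":[4,0,0],"twist":0},{"jaw":1,"linear":[4,0,0],"twist":0}]' |head -2; python3 g.py; python3 -m pendant '[{"jaw":1,"linear":[4,0,0],"twist":0},{"jaw":1,"linear":[4,0,0],"twist":0}]' |head -2; python3 g.py
```

```text
time: 3.1
position: [0.8755, 0.1079, 0.3905]
t 3.1 p [0.8755 0.1079 0.3905]
x [0.999 0.001 0.046] y [ 0.001 -1.    -0.006] z [ 0.046  0.006 -0.999] q [-0.006  0.893  0.221  0.007  1.981  1.567] F [-0.1 -0.9 -0.6] w 0.0873
time: 3.27
position: [0.9026, 0.1, 0.3698]
t 3.27 p [0.9026 0.1    0.3698]
x [ 0.996 -0.002  0.093] y [-0.    -1.    -0.012] z [ 0.093  0.011 -0.996] q [-0.017  0.919  0.221  0.014  1.91   1.56 ] F [-0.9 -0.8 -0.3] w 0.0872
```

It leans at the edge of reach and the lean is kept. Continuing, with some lift.

```bash
python3 -m pendant '[{"jaw":1,"linear":[3.6,0,-2],"twist":0},{"jaw":1,"linear":[3.6,0,-2],"twist":0},{"jaw":1,"linear":[3.6,0,-2],"twist":0},{"jaw":1,"linear":[3.6,0,-2],"twist":0}]' |head -2; python3 g.py;  python3 -m pendant '[{"jaw":1,"linear":[3.6,0,2],"twist":0},{"jaw":1,"linear":[3.6,0,2],"twist":0},{"jaw":1,"linear":[3.6,0,2],"twist":0},{"jaw":1,"linear":[3.6,0,2],"twist":0}]' |head -2; python3 g.py
```

```text
time: 3.6
position: [0.9192, 0.0865, 0.4143]
t 3.6 p [0.9192 0.0865 0.4143]
x [ 0.98  -0.004  0.2  ] y [ 0.001 -1.    -0.022] z [ 0.2    0.021 -0.98 ] q [-0.037  0.874  0.218  0.03   1.849  1.546] F [ 0.8 -0.  -0.4] w 0.0869
time: 3.93
position: [0.9885, 0.0803, 0.3279]
t 3.93 p [0.9885 0.0803 0.3279]
x [ 0.961 -0.006  0.278] y [ 0.002 -1.    -0.028] z [ 0.278  0.028 -0.96 ] q [-0.044  0.98   0.218  0.04   1.663  1.537] F [0.  0.2 0.5] w 0.0871
```

```bash
python3 -m pendant '[{"jaw":1,"linear":[3.6,-0.5,-2],"twist":0},{"jaw":1,"linear":[3.6,-0.5,-2],"twist":0},{"jaw":1,"linear":[3.6,-0.5,-2],"twist":0},{"jaw":1,"linear":[3.6,-0.5,-2],"twist":0},{"jaw":1,"linear":[3.6,-0.5,-2],"twist":0},{"jaw":1,"linear":[3.6,-0.5,-2],"twist":0}]' |head -2; python3 g.py
```

```text
time: 4.43
position: [0.9883, 0.0917, 0.4398]
t 4.43 p [0.9883 0.0917 0.4398]
x [ 0.909 -0.01   0.417] y [ 0.008 -0.999 -0.041] z [ 0.417  0.04  -0.908] q [-0.038  0.871  0.218  0.056  1.623  1.549] F [-0.4 -0.6 -0.3] w 0.0872
```

```bash
python3 -m pendant '[{"jaw":1,"linear":[4,-0.3,-1],"twist":0},{"jaw":1,"linear":[4,-0.3,-1],"twist":0},{"jaw":1,"linear":[4,-0.3,-1],"twist":0},{"jaw":1,"linear":[4,-0.3,-1],"twist":0},{"jaw":1,"linear":[4,-0.3,-1],"twist":0},{"jaw":1,"linear":[4,-0.3,-1],"twist":0},{"jaw":1,"linear":[4,-0.3,-1],"twist":0}]' |head -2; python3 g.py
```

```text
time: 5.02
position: [1.0089, 0.0876, 0.5193]
t 5.02 p [1.0089 0.0876 0.5193]
x [ 0.822 -0.019  0.57 ] y [ 0.015 -0.998 -0.055] z [ 0.57   0.054 -0.82 ] q [-0.05   0.81   0.218  0.082  1.509  1.544] F [ 0.1 -0.2 -0.4] w 0.0873
```

```bash
python3 -m pendant '[{"jaw":1,"linear":[4,-0.3,0],"twist":0},{"jaw":1,"linear":[4,-0.3,0],"twist":0},{"jaw":1,"linear":[4,-0.3,0],"twist":0},{"jaw":1,"linear":[4,-0.3,0],"twist":0}]' |head -2; python3 g.py
```

```text
time: 5.35
position: [1.0296, 0.0874, 0.5482]
t 5.35 p [1.0296 0.0874 0.5482]
x [ 0.759 -0.025  0.65 ] y [ 0.021 -0.998 -0.062] z [ 0.651  0.061 -0.757] q [-0.053  0.8    0.218  0.096  1.418  1.541] F [-0.6 -0.2  0.2] w 0.087
```

```bash
python3 g.py 0.51 0.289 0.22
```

```text
t 5.35 p [1.0296 0.0874 0.5482]
x [ 0.759 -0.025  0.65 ] y [ 0.021 -0.998 -0.062] z [ 0.651  0.061 -0.757] q [-0.053  0.8    0.218  0.096  1.418  1.541] F [-0.6 -0.2  0.2] w 0.087
tool cm [-61.3  -19.13  -7.74]
```

```bash
python3 -m pendant '[{"jaw":1,"linear":[-3.6,-1.1,-0.45],"twist":0},{"jaw":1,"linear":[-3.6,-1.1,-0.45],"twist":0},{"jaw":1,"linear":[-3.6,-1.1,-0.45],"twist":0},{"jaw":1,"linear":[-3.6,-1.1,-0.45],"twist":0},{"jaw":1,"linear":[-3.6,-1.1,-0.45],"twist":0},{"jaw":1,"linear":[-3.6,-1.1,-0.45],"twist":0},{"jaw":1,"linear":[-3.6,-1.1,-0.45],"twist":0},{"jaw":1,"linear":[-3.6,-1.1,-0.45],"twist":0},{"jaw":1,"linear":[-3.6,-1.1,-0.45],"twist":0},{"jaw":1,"linear":[-3.6,-1.1,-0.45],"twist":0},{"jaw":1,"linear":[-3.6,-1.1,-0.45],"twist":0}]' |head -2; python3 g.py .51 .289 .22
```

```text
time: 6.27
position: [0.7021, 0.2126, 0.3426]
t 6.27 p [0.7021 0.2126 0.3426]
x [ 0.759 -0.026  0.651] y [ 0.021 -0.998 -0.063] z [ 0.651  0.061 -0.757] q [ 0.162  0.328  1.6   -0.092  0.503  1.799] F [ 0.2  0.2 -0.6] w 0.0871
tool cm [-22.75  -7.25  -2.76]
```

Then to the pre-grasp point, leaving the approach along tool z.

```bash
python3 -m pendant '[{"jaw":1,"linear":[-3.8,-1.2,-0.46],"twist":0},{"jaw":1,"linear":[-3.8,-1.2,-0.46],"twist":0},{"jaw":1,"linear":[-3.8,-1.2,-0.46],"twist":0},{"jaw":1,"linear":[-3.8,-1.2,-0.46],"twist":0},{"jaw":1,"linear":[-3.8,-1.2,-0.46],"twist":0},{"jaw":1,"linear":[-3.8,-1.2,-0.46],"twist":0},{"jaw":1,"linear":[0,0,0],"twist":0},{"jaw":1,"linear":[0,0,0],"twist":0}]' |head -2; python3 g.py .587 .2955 .129
```

```text
time: 6.93
position: [0.5454, 0.2739, 0.2421]
t 6.93 p [0.5454 0.2739 0.2421]
x [ 0.762 -0.024  0.647] y [ 0.018 -0.998 -0.058] z [ 0.647  0.056 -0.76 ] q [ 0.385  0.326  1.964 -0.864  0.254  2.738] F [-0.2 -0.1  0.3] w 0.0869
tool cm [-4.2  -1.43 11.41]
```

```bash
cat > kin.py <<'E'
import numpy as np
from scipy.optimize import least_squares
from scipy.spatial.transform import Rotation as R
# z-y-y-z-y-z arm; zero: all up along z
def fk(q,k):
    h,a,b,L,d,e,r0=k
    R1=R.from_euler('z',q[0]);R2=R1*R.from_euler('y',q[1]);R3=R2*R.from_euler('y',q[2]);R5=R3*R.from_euler('z',q[3])*R.from_euler('y',q[4]);R6=R5*R.from_euler('z',q[5])
    p=R1.apply([r0,d,h])+R2.apply([0,0,a])+R3.apply([e,0,b])+R5.apply([0,0,L]); return p,R6
D=[([-1.415,.527,1.433,0,1.181,-.178],[.2047,-.5898,.2043]),([-1.415,.368,1.089,0,1.676,.157],[.2051,-.5917,.4309]),([-.13,.815,.302,0,2.026,1.442],[.8367,.0029,.424]),
([-.006,.893,.221,.007,1.981,1.567],[.8755,.1079,.3905]),([-.044,.98,.218,.04,1.663,1.537],[.9885,.0803,.3279]),([-.05,.81,.218,.082,1.509,1.544],[1.0089,.0876,.5193]),
([-.053,.8,.218,.096,1.418,1.541],[1.0296,.0874,.5482]),([.162,.328,1.6,-.092,.503,1.799],[.7021,.2126,.3426]),([.385,.326,1.964,-.864,.254,2.738],[.5454,.2739,.2421])]
s=least_squares(lambda k:np.concatenate([fk(q,k)[0]-p for q,p in D]),[.2,.4,.4,.25,.11,0,0],loss='soft_l1',f_scale=.003)
k=s.x
lo=np.array([-3.08,-.75,.22,-1.43,0,-2.85]);hi=np.array([3.08,2.2,2.44,4.57,2.65,2.85])
Rc=R.from_matrix(np.diag([1,1,1]))
def setc(q,Rm):
    global Rc; Rc=fk(q,k)[1].inv()*Rm
def ik(p,Rt,q0):
    f=lambda q:np.concatenate([(fk(q,k)[0]-p)*5,(Rt.inv()*fk(q,k)[1]*Rc).as_rotvec()])
    return least_squares(f,np.clip(q0,lo+1e-3,hi-1e-3),bounds=(lo,hi))
E
python3 - <<'E'
from kin import *
print(k.round(4),np.abs(s.fun).max())
M=np.array([[.762,.018,.647],[-.024,-.998,.056],[.647,-.058,-.76]])
setc(D[-1][0],R.from_matrix(M));print("Rc",Rc.as_rotvec())
print("Rc other",(fk(D[6][0],k)[1].inv()*R.from_matrix(np.array([[.759,.021,.651],[-.025,-.998,.061],[.65,-.062,-.757]]))).as_rotvec())
for tilt in(30,34,38,40.6):
  for az in(0,-3.5):
    Rt=R.from_euler('z',az,degrees=True)*R.from_euler('y',-tilt,degrees=True)*R.from_matrix(np.diag([1,-1,-1]))
    for nm,p in(("pick",[.587,.2955,.129]),("lift",[.587,.2955,.25]),("hookhi",[.568,-.2,.222]),("hooklo",[.568,-.24,.163])):
      for fl in(0,180):
        best=[]
        for q4 in(-.8,.5,2.,3.5,4.3):
          for q6 in (-2,0,2):
            r=ik(np.array(p),Rt*R.from_euler('z',fl,degrees=True),[np.arctan2(p[1],p[0])-.15,.5,1.9,q4,.4,q6])
            if r.cost<1e-6 and not any(np.allclose(r.x,b,atol=.02) for b in best): best.append(r.x)
        for b in best: print(tilt,az,nm,fl,b.round(2))
E
```

```text
[ 0.2749  0.5879  0.392   0.3236  0.111   0.1143 -0.0006] 0.0006662484071879027
Rc [0. 0. 0.]
Rc other [-4.54432160e-05  8.18228317e-04  1.57029673e+00]
30 0 pick 0 [ 0.39  0.57  1.81 -0.61  0.34  2.5 ]
30 0 pick 180 [ 0.39  0.57  1.81 -0.62  0.34 -0.64]
30 0 lift 0 [ 0.39  0.38  1.7  -0.34  0.6   2.2 ]
30 0 lift 180 [ 0.39  0.38  1.7  -0.34  0.6  -0.94]
30 0 hookhi 0 [-0.71  0.34  1.88  0.61  0.6   0.41]
30 0 hookhi 180 [-0.71  0.34  1.88  0.61  0.6  -2.73]
30 0 hooklo 0 [-0.77  0.46  1.89  0.77  0.52  0.17]
30 -3.5 pick 0 [ 0.41  0.57  1.79 -0.66  0.38  2.61]
30 -3.5 pick 180 [ 0.41  0.57  1.79 -0.66  0.38 -0.53]
30 -3.5 lift 0 [ 0.41  0.39  1.68 -0.39  0.63  2.31]
30 -3.5 lift 180 [ 0.41  0.39  1.68 -0.39  0.63 -0.83]
30 -3.5 hookhi 0 [-0.69  0.33  1.89  0.58  0.56  0.5 ]
30 -3.5 hookhi 180 [-0.69  0.33  1.89  0.58  0.56 -2.64]
30 -3.5 hooklo 0 [-0.75  0.46  1.9   0.76  0.48  0.25]
34 0 pick 0 [ 0.41  0.58  1.85 -0.96  0.27  2.85]
34 0 pick 180 [ 0.41  0.58  1.85 -0.96  0.27 -0.29]
34 0 lift 0 [ 0.41  0.38  1.75 -0.47  0.51  2.33]
34 0 lift 180 [ 0.41  0.38  1.75 -0.47  0.51 -0.81
[... 1032 characters left out ...]
klo 180 [-0.81  0.48  2.    1.27  0.45  2.84]
40.6 0 pick 0 [ 0.43  0.6   1.92  4.56  0.28 -2.65]
40.6 0 pick 180 [0.43 0.6  1.92 4.56 0.28 0.49]
40.6 0 lift 0 [ 0.43  0.38  1.83 -0.81  0.39  2.68]
40.6 0 lift 180 [ 0.43  0.38  1.83 -0.81  0.39 -0.46]
40.6 0 hookhi 0 [-0.78  0.35  2.01  1.15  0.53 -0.17]
40.6 0 hooklo 0 [-0.85  0.49  2.02  1.37  0.52 -0.48]
40.6 0 hooklo 180 [-0.85  0.49  2.02  1.37  0.52  2.66]
40.6 -3.5 lift 0 [ 0.46  0.39  1.81 -0.85  0.44  2.78]
40.6 -3.5 lift 180 [ 0.46  0.39  1.81 -0.85  0.44 -0.36]
40.6 -3.5 hookhi 0 [-0.76  0.34  2.03  1.18  0.47 -0.14]
40.6 -3.5 hooklo 0 [-0.83  0.49  2.04  1.44  0.47 -0.49]
40.6 -3.5 hooklo 180 [-0.83  0.49  2.04  1.44  0.47  2.65]
```

The fitted arm model matches every logged pose to 0.7 mm. It shows that at 40° lean the wrist limits block the pick, while about 32° works at both pick and hook. I'll reduce the lean by pushing against the inner reach limit.

```bash
python3 g.py .42 .11 .33
```

```text
t 6.93 p [0.5454 0.2739 0.2421]
x [ 0.762 -0.024  0.647] y [ 0.018 -0.998 -0.058] z [ 0.647  0.056 -0.76 ] q [ 0.385  0.326  1.964 -0.864  0.254  2.738] F [-0.2 -0.1  0.3] w 0.0869
tool cm [ -3.47  15.63 -15.71]
```

```bash
python3 -m pendant '[{"jaw":1,"linear":[0,0,-3],"twist":0},{"jaw":1,"linear":[0,0,-3],"twist":0},{"jaw":1,"linear":[-0.5,2.2,-1.4],"twist":0},{"jaw":1,"linear":[-0.5,2.2,-1.4],"twist":0},{"jaw":1,"linear":[-0.5,2.2,-1.4],"twist":0},{"jaw":1,"linear":[-0.5,2.2,-1.4],"twist":0},{"jaw":1,"linear":[-0.5,2.2,-1.4],"twist":0},{"jaw":1,"linear":[-0.5,2.2,-1.4],"twist":0},{"jaw":1,"linear":[-0.5,2.2,-1.4],"twist":0}]' |head -2; python3 g.py .33 .11 .3
```

```text
time: 7.68
position: [0.4283, 0.1229, 0.3295]
t 7.68 p [0.4283 0.1229 0.3295]
x [ 0.76  -0.027  0.649] y [ 0.013 -0.998 -0.057] z [ 0.65   0.052 -0.758] q [-0.022 -0.133  2.186  0.177  0.387  1.416] F [-0.5 -1.5 -0.6] w 0.0871
tool cm [-9.35  1.32 -4.22]
```

```bash
python3 -m pendant '[{"jaw":1,"linear":[-2.3,0.2,-1.5],"twist":0},{"jaw":1,"linear":[-2.3,0.2,-1.5],"twist":0},{"jaw":1,"linear":[-2.3,0.2,-1.5],"twist":0},{"jaw":1,"linear":[-2.3,0,-1.5],"twist":0},{"jaw":1,"linear":[-2.3,0,-1.5],"twist":0}]' |head -2; python3 g.py
```

```text
time: 8.1
position: [0.2913, 0.1168, 0.3112]
t 8.1 p [0.2913 0.1168 0.3112]
x [ 0.761 -0.027  0.648] y [ 0.013 -0.998 -0.056] z [ 0.649  0.051 -0.759] q [-0.145 -0.457  2.39   0.289  0.53   1.235] F [-0.5 -0.1  0.7] w 0.0871
```

```bash
python3 -m pendant '[{"jaw":1,"linear":[-2.3,0,-1.5],"twist":0},{"jaw":1,"linear":[-2.3,0,-1.5],"twist":0},{"jaw":1,"linear":[-2.3,0,-1.5],"twist":0}]' |head -2; python3 g.py
```

```text
time: 8.35
position: [0.222, 0.121, 0.3012]
t 8.35 p [0.222  0.121  0.3012]
x [ 0.762 -0.04   0.646] y [-0.009 -0.999 -0.051] z [ 0.648  0.033 -0.761] q [-0.162 -0.677  2.436  0.214  0.699  1.322] F [ 0.1 -1.1 -0.2] w 0.0872
```

```bash
python3 -m pendant '[{"jaw":1,"linear":[-2.3,0.3,-1.5],"twist":0},{"jaw":1,"linear":[-2.3,0.3,-1.5],"twist":0},{"jaw":1,"linear":[-2.3,0.3,-1.5],"twist":0}]' |head -2; python3 g.py
```

```text
time: 8.6
position: [0.1563, 0.1171, 0.2959]
t 8.6 p [0.1563 0.1171 0.2959]
x [ 0.772 -0.031  0.635] y [ 0.004 -0.999 -0.054] z [ 0.636  0.044 -0.77 ] q [ 0.212 -0.754  2.439 -0.131  0.774  1.86 ] F [-1.2  0.7 -0. ] w 0.0869
```

```bash
python3 -m pendant '[{"jaw":1,"linear":[-4,0,0],"twist":0},{"jaw":1,"linear":[-4,0,0],"twist":0}]' |head -2; python3 g.py
```

```text
time: 8.77
position: [0.1193, 0.1033, 0.2896]
t 8.77 p [0.1193 0.1033 0.2896]
x [ 0.793 -0.028  0.609] y [ 0.015 -0.998 -0.065] z [ 0.609  0.061 -0.791] q [ 0.512 -0.755  2.439 -0.328  0.867  2.227] F [-1.1  1.3 -1.1] w 0.0871
```

```bash
python3 -m pendant '[{"jaw":1,"linear":[-3.8,-1,0],"twist":0},{"jaw":1,"linear":[-3.8,-1,0],"twist":0}]' |head -2; python3 g.py
```

```text
time: 8.93
position: [0.0934, 0.0963, 0.2817]
t 8.93 p [0.0934 0.0963 0.2817]
x [ 0.819 -0.021  0.573] y [ 0.033 -0.996 -0.083] z [ 0.573  0.087 -0.815] q [ 0.696 -0.755  2.439 -0.379  0.946  2.403] F [-0.3  0.8  0.5] w 0.0873
```

```bash
python3 -m pendant '[{"jaw":1,"linear":[-3.6,1.5,0],"twist":0},{"jaw":1,"linear":[-3.6,1.5,0],"twist":0}]' |head -2; python3 g.py; cat > pick.py <<'E'
from kin import *; from h import robot
import sys
o=robot.get_obs(); Rt=R.from_quat(o["tool_rot"]); setc(o["q"],Rt)
for t in map(float,sys.argv[1].split(",")):
  Rn=Rt*R.from_euler('z',t,degrees=True); print("twist",t,"y",Rn.as_matrix()[:,1].round(3))
  for nm,p in(("pre",[.53,.29,.20]),("pick",[.585,.2955,.129]),("lift",[.585,.2955,.25]),("mid",[.56,0,.3]),("hookhi",[.568,-.2,.222]),("hooklo",[.568,-.24,.163])):
    for q4 in(-.5,.8,3):
        r=ik(np.array(p),Rn,[np.arctan2(p[1],p[0])-.15,.5,1.9,q4,.4,2 if p[1]>0 else .3]); print(nm,r.cost<1e-6,r.x.round(2))
        if r.cost<1e-6: break
E
python3 pick.py 0,-3,-6
```

```text
time: 9.1
position: [0.0676, 0.0654, 0.2761]
t 9.1 p [0.0676 0.0654 0.2761]
x [ 0.838 -0.023  0.545] y [ 0.031 -0.996 -0.09 ] z [ 0.545  0.092 -0.833] q [ 1.019 -0.755  2.438 -0.486  1.098  2.731] F [-0.6 -0.1 -0.6] w 0.0869
twist 0.0 y [ 0.031 -0.996 -0.09 ]
pre True [ 0.38  0.38  1.94 -0.45  0.27  2.35]
pick True [ 0.35  0.56  1.89 -0.71  0.15  2.59]
lift True [ 0.35  0.36  1.78 -0.23  0.44  2.1 ]
mid True [-0.37  0.14  1.93  0.51  0.62  0.84]
hookhi True [-0.78  0.36  1.89  0.78  0.69  0.22]
hooklo True [-0.84  0.49  1.89  0.91  0.63  0.01]
twist -3.0 y [ 0.075 -0.995 -0.061]
pre True [ 0.38  0.38  1.94 -0.45  0.27  2.3 ]
pick True [ 0.35  0.56  1.89 -0.71  0.15  2.53]
lift True [ 0.35  0.36  1.78 -0.23  0.44  2.04]
mid True [-0.37  0.14  1.93  0.51  0.62  0.79]
hookhi True [-0.78  0.36  1.89  0.78  0.69  0.17]
hooklo True [-0.84  0.49  1.89  0.91  0.63 -0.04]
twist -6.0 y [ 0.118 -0.992 -0.032]
pre True [ 0.38  0.38  1.94 -0.45  0.27  2.24]
pick True [ 0.35  0.56  1.89 -0.71  0.15  2.48]
lift True [ 0.35  0.36  1.78 -0.23  0.44  1.99]
mid True [-0.37  0.14  1.93  0.51  0.62  0.74]
hookhi True [-0.78  0.36  1.89  0.78  0.69  0.12]
hooklo True [-0.84  0.49  1.89  0.91  0.63 -0.1 ]
```

```bash
python3 -m pendant '[{"jaw":1,"linear":[2.5,0,1.6],"twist":0},{"jaw":1,"linear":[2.5,0,1.6],"twist":0},{"jaw":1,"linear":[2.5,0,1.6],"twist":0},{"jaw":1,"linear":[2.5,0,1.6],"twist":0},{"jaw":1,"linear":[2.5,0,1.6],"twist":0},{"jaw":1,"linear":[2.5,0,1.6],"twist":0}]' |head -2; python3 g.py .536 .287 .21
```

```text
time: 9.6
position: [0.155, 0.1253, 0.2898]
t 9.6 p [0.155  0.1253 0.2898]
x [ 0.807 -0.016  0.59 ] y [ 0.024 -0.998 -0.06 ] z [ 0.59   0.062 -0.805] q [ 0.328 -0.662  2.429 -0.191  0.762  1.991] F [-0.4  0.1 -0. ] w 0.087
tool cm [ 25.8  -14.74  29.89]
```

```bash
python3 pick.py 0,-4
```

```text
twist 0.0 y [ 0.024 -0.998 -0.06 ]
pre True [ 0.41  0.39  1.97 -0.81  0.25  2.72]
pick False [ 0.37  0.56  1.89 -0.97  0.17  2.85]
pick False [ 0.37  0.56  1.89 -0.97  0.17  2.85]
pick False [0.24 0.55 1.95 4.57 0.   2.85]
lift True [ 0.38  0.36  1.8  -0.43  0.39  2.29]
mid True [-0.36  0.13  1.98  0.56  0.52  0.79]
hookhi True [-0.79  0.35  1.94  0.91  0.63  0.09]
hooklo True [-0.85  0.49  1.94  1.06  0.59 -0.16]
twist -4.0 y [ 0.08  -0.997 -0.018]
pre True [ 0.41  0.39  1.97 -0.81  0.25  2.65]
pick False [ 0.37  0.57  1.89 -1.04  0.17  2.85]
pick False [ 0.37  0.57  1.89 -1.04  0.17  2.85]
pick False [0.25 0.55 1.95 4.57 0.   2.85]
lift True [ 0.38  0.36  1.8  -0.43  0.39  2.22]
mid True [-0.36  0.13  1.98  0.56  0.52  0.72]
hookhi True [-0.79  0.35  1.94  0.91  0.63  0.02]
hooklo True [-0.85  0.49  1.94  1.06  0.59 -0.23]
```

```bash
python3 -m pendant '[{"jaw":1,"linear":[-3,0,-1.5],"twist":0},{"jaw":1,"linear":[-3,0,-1.5],"twist":0},{"jaw":1,"linear":[-4,0,0],"twist":0},{"jaw":1,"linear":[-4,0,0],"twist":0},{"jaw":1,"linear":[-4,0,0],"twist":0},{"jaw":1,"linear":[0,0,0],"twist":0}]' |head -2; python3 g.py;python3 -m pendant '[{"jaw":1,"linear":[1.5,0,1],"twist":0},{"jaw":1,"linear":[1.5,0,1],"twist":0},{"jaw":1,"linear":[1.5,0,1],"twist":0},{"jaw":1,"linear":[2.5,0,1.6],"twist":0},{"jaw":1,"linear":[2.5,0,1.6],"twist":0},{"jaw":1,"linear":[2.5,0,1.6],"twist":0}]' |head -2; python3 g.py .536 .287 .21; python3 pick.py 0,-3
```

```text
time: 10.1
position: [0.0621, 0.0782, 0.2699]
t 10.1 p [0.0621 0.0782 0.2699]
x [ 0.854 -0.001  0.521] y [ 0.053 -0.995 -0.089] z [ 0.518  0.104 -0.849] q [ 0.93  -0.755  2.441 -0.417  1.061  2.605] F [-0.4  0.9 -0.3] w 0.0866
time: 10.6
position: [0.1307, 0.1239, 0.2745]
t 10.6 p [0.1307 0.1239 0.2745]
x [ 0.844 -0.009  0.537] y [ 0.028 -0.998 -0.061] z [ 0.536  0.066 -0.842] q [ 0.394 -0.656  2.439 -0.2    0.815  2.052] F [-0.4  0.  -1.1] w 0.087
tool cm [ 30.58 -14.76  28.23]
twist 0.0 y [ 0.028 -0.998 -0.061]
pre True [ 0.39  0.38  1.92 -0.49  0.32  2.38]
pick True [ 0.36  0.56  1.87 -0.7   0.2   2.57]
lift True [ 0.36  0.36  1.76 -0.28  0.48  2.14]
mid True [-0.35  0.14  1.92  0.44  0.61  0.91]
hookhi True [-0.76  0.35  1.89  0.75  0.66  0.25]
hooklo True [-0.82  0.48  1.9   0.89  0.6   0.03]
twist -3.0 y [ 0.072 -0.997 -0.033]
pre True [ 0.39  0.38  1.92 -0.49  0.32  2.33]
pick True [ 0.36  0.56  1.87 -0.7   0.2   2.52]
lift True [ 0.36  0.36  1.76 -0.28  0.48  2.08]
mid True [-0.35  0.14  1.92  0.44  0.61  0.86]
hookhi True [-0.76  0.35  1.89  0.75  0.66  0.2 ]
hooklo True [-0.82  0.48  1.9   0.89  0.6  -0.02]
```

```bash
python3 -m pendant '[{"jaw":1,"linear":[2.5,-1.2,2.3],"twist":0},{"jaw":1,"linear":[2.5,-1.2,2.3],"twist":0},{"jaw":1,"linear":[2.5,-1.2,2.3],"twist":0},{"jaw":1,"linear":[2.5,-1.2,2.3],"twist":0},{"jaw":1,"linear":[2.5,-1.2,2.3],"twist":0},{"jaw":1,"linear":[2.5,-1.2,2.3],"twist":0},{"jaw":1,"linear":[2.5,-1.2,2.3],"twist":0},{"jaw":1,"linear":[2.5,-1.2,2.3],"twist":0},{"jaw":1,"linear":[2.5,-1.2,2.3],"twist":0},{"jaw":1,"linear":[2.5,-1.2,2.3],"twist":0},{"jaw":1,"linear":[2.5,-1.2,2.3],"twist":0},{"jaw":1,"linear":[0,0,0],"twist":0}]' |head -2; python3 g.py .585 .2955 .129; python3 pick.py 0|head -3
```

```text
time: 11.6
position: [0.503, 0.2698, 0.2166]
t 11.6 p [0.503  0.2698 0.2166]
x [ 0.842 -0.014  0.539] y [ 0.023 -0.998 -0.063] z [ 0.539  0.065 -0.84 ] q [ 0.375  0.313  1.987 -0.46   0.313  2.341] F [0.2 0.  0.6] w 0.0875
tool cm [ 2.15 -1.82 11.94]
twist 0.0 y [ 0.023 -0.998 -0.063]
pre True [ 0.4   0.38  1.93 -0.5   0.31  2.4 ]
pick True [ 0.36  0.56  1.87 -0.72  0.2   2.6 ]
```

```bash
python3 -m pendant '[{"jaw":1,"linear":[1.1,-0.9,0],"twist":0},{"jaw":1,"linear":[1.1,-0.9,0],"twist":0},{"jaw":1,"linear":[0,0,2],"twist":0},{"jaw":1,"linear":[0,0,2],"twist":0},{"jaw":1,"linear":[0,0,2],"twist":0},{"jaw":1,"linear":[0,0,0],"twist":0}]' |head -2; python3 g.py .585 .2955 .129; python3 - <<'E'
from h import *
c=cams.camera("side"); cv2.imwrite("pics/pre.png",cv2.resize(c["color"][120:270,230:430],(800,600),interpolation=2))
E
```

```text
time: 12.1
position: [0.5447, 0.2879, 0.1745]
t 12.1 p [0.5447 0.2879 0.1745]
x [ 0.848 -0.012  0.53 ] y [ 0.022 -0.998 -0.057] z [ 0.53   0.06  -0.846] q [ 0.379  0.441  1.917 -0.543  0.274  2.431] F [-0.5 -0.9 -0.5] w 0.087
tool cm [ 1.   -0.41  6.03]
```

View pics/pre.png

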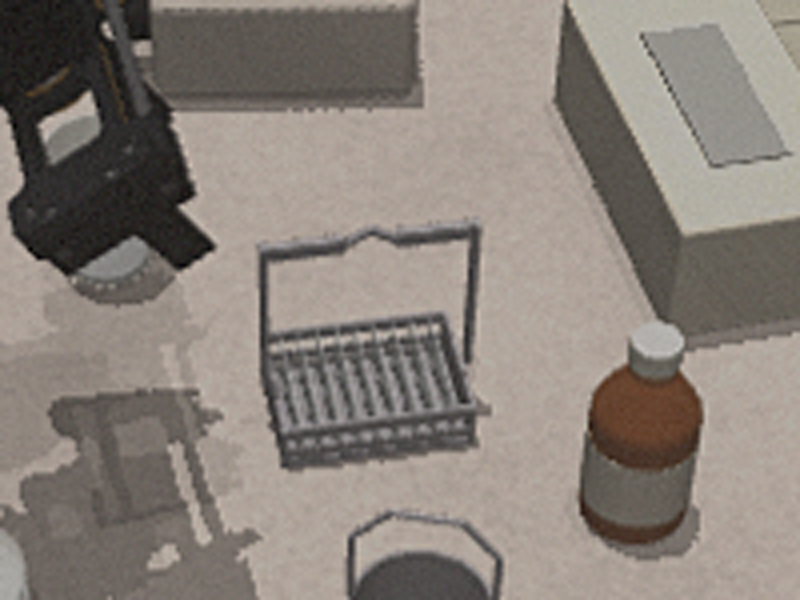

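Gripper is at crop (130,200), open and aligned, up-left of the strap's −x end at (265,245). Path clear, beaker and basket untouched. Closing in.

```bash
python3 -m pendant '[{"jaw":1,"linear":[0.5,-0.2,1.5],"twist":0},{"jaw":1,"linear":[0.5,-0.2,1.5],"twist":0},{"jaw":1,"linear":[0,0,1.5],"twist":0},{"jaw":1,"linear":[0,0,1.5],"twist":0},{"jaw":1,"linear":[0,0,0],"twist":0},{"jaw":1,"linear":[0,0,0],"twist":0}]' |head -2; python3 g.py .585 .2955 .129
```

```text
time: 12.65
position: [0.5821, 0.297, 0.1317]
t 12.65 p [0.5821 0.297  0.1317]
x [ 0.847 -0.01   0.531] y [ 0.024 -0.998 -0.058] z [ 0.53   0.062 -0.845] q [ 0.367  0.555  1.865 -0.661  0.218  2.542] F [ 0.1 -0.1  0.2] w 0.087
tool cm [0.1  0.17 0.37]
```

```bash
python3 -m pendant '[{"jaw":1,"linear":[0.3,0.15,0.3],"twist":0},{"jaw":1,"linear":[0,0,0],"twist":0},{"jaw":0,"linear":[0,0,0],"twist":0},{"jaw":0,"linear":[0,0,0],"twist":0},{"jaw":0,"linear":[0,0,0],"twist":0},{"jaw":0,"linear":[0,0,0],"twist":0},{"jaw":0,"linear":[0,0,0],"twist":0},{"jaw":0,"linear":[0,0,0],"twist":0},{"jaw":0,"linear":[0,0,0],"twist":0},{"jaw":0,"linear":[0,0,0],"twist":0}]' 45; python3 g.py
```

```text
time: 13.48
position: [0.5854, 0.2967, 0.1297]
tool_rot: [0.961, 0.004, 0.276, -0.031]
ft_force: [0.9, -0.0, 0.3]
grip_width: 0.0415
grip_force: 0.0
t 13.48 p [0.5854 0.2967 0.1297]
x [ 0.848 -0.009  0.53 ] y [ 0.026 -0.998 -0.058] z [ 0.529  0.063 -0.846] q [ 0.364  0.56   1.859 -0.649  0.216  2.526] F [ 0.9 -0.   0.3] w 0.0415
```

```bash
python3 -m pendant '[{"jaw":0,"linear":[0,0,0],"twist":0},{"jaw":0,"linear":[0,0,0],"twist":0},{"jaw":0,"linear":[0,0,0],"twist":0},{"jaw":0,"linear":[0,0,0],"twist":0},{"jaw":0,"linear":[0,0,0],"twist":0},{"jaw":0,"linear":[0,0,0],"twist":0},{"jaw":0,"linear":[0,0,0],"twist":0},{"jaw":0,"linear":[0,0,0],"twist":0},{"jaw":0,"linear":[0,0,0],"twist":0},{"jaw":0,"linear":[0,0,0],"twist":0}]'
```

```text
time: 14.32
position: [0.5854, 0.2967, 0.1298]
tool_rot: [0.961, 0.004, 0.276, -0.031]
ft_force: [-0.3, -0.0, -0.4]
grip_width: 0.0004
grip_force: 0.0
```

Closed on nothing; looking.

```bash
python3 - <<'E'
from h import *
c=cams.camera("side");t=cams.camera("top")
cv2.imwrite("pics/miss.png",np.hstack([cv2.resize(c["color"][140:260,250:390],(466,400),interpolation=2),cv2.resize(t["color"][150:260,170:260],(327,400),interpolation=2)]))
for x in (c,t):
    P=cloud(x);m=(x["depth"]>0)&(P[...,2]>.118)&(P[...,2]<.15)&(P[...,0]>.60)&(P[...,0]<.72)&(abs(P[...,1]-.29)<.05);q=P[m];print(len(q),q.min(0),q.max(0),np.median(q,0))
    print("handle peak px",proj(x,np.array([.6387,.2925,.135])),"tcp px",proj(x,np.array(robot.get_obs()["position"])))
E
```

```text
209 [0.60067877 0.28305715 0.11837201] [0.69844039 0.29841676 0.13913293] [0.65535645 0.29121983 0.1292398 ]
handle peak px [322.27554747 176.90828956] tcp px [297.35761684 181.20191959]
151 [0.60119168 0.28504839 0.11960248] [0.69824856 0.29660616 0.14167061] [0.65737491 0.29190519 0.13116141]
handle peak px [215.31778453 208.57424461] tcp px [213.70358857 234.78064993]
```

View pics/miss.png

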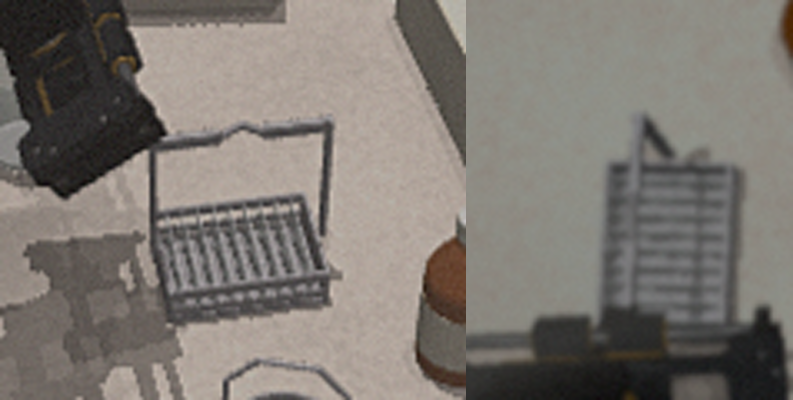

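The side crop shows the fingertips near the strap's end (160,135) but not past it. The rack itself hasn't moved. I'll check the tip position from depth.

```bash
python3 - <<'E'
from h import *
o=robot.get_obs();M=R.from_quat(o["tool_rot"]).as_matrix()
for n in("side","top"):
    c=cams.camera(n);P=cloud(c);dark=c["color"].max(-1)<60
    L=(P-o["position"])@M   # tool coords
    m=(c["depth"]>0)&dark&(abs(L[...,0])<.06)&(abs(L[...,1])<.12)&(L[...,2]>-.12)&(L[...,2]<.04)
    q=L[m]*1000; print(n,len(q),"z tool max",np.percentile(q[:,2],[50,90,99,100]).round(1))
    for z0 in range(-100,30,10):
        s=q[(q[:,2]>=z0)&(q[:,2]<z0+10)]
        if len(s): print(z0,len(s),"x",s[:,0].min().round(),s[:,0].max().round(),"y",s[:,1].min().round(),s[:,1].max().round())
    g=(c["depth"]>0)&~dark&(np.abs(L[...,0])<.05)&(np.abs(L[...,1])<.03)&(abs(L[...,2])<.03)
    q=L[g]*1000;print("nondark",len(q));print(q[::max(1,len(q)//14)].round())
print("strap end in tool mm",(np.array([[.5788,.2961,.127],[.6018,.2947,.127]])-o["position"])@M*1000)
E
```

```text
side 869 z tool max [-108.   -92.1   16.7   36.2]
-100 188 x -37.0 38.0 y -82.0 90.0
-90 32 x -34.0 35.0 y -84.0 89.0
-30 3 x 9.0 10.0 y -6.0 -3.0
-10 1 x -1.0 -1.0 y 2.0 2.0
0 3 x -12.0 -10.0 y 3.0 7.0
10 5 x -19.0 -14.0 y 3.0 10.0
20 3 x -26.0 -22.0 y 5.0 7.0
nondark 133
[[ 10.  -5. -28.]
 [ 31.   0.  18.]
 [ 17.  -1.   9.]
 [ 34.   7.  16.]
 [  9.   0.   4.]
 [ 26.   6.  12.]
 [  4.   2.   0.]
 [ 19.   6.  10.]
 [ 33.   4.  27.]
 [ 14.   5.  10.]
 [ 29.   7.  23.]
 [  8.   2.  13.]
 [ 24.   5.  24.]
 [  5.   5.   9.]
 [-13.   6.  12.]]
top 545 z tool max [-109.9  -99.6  -26.7  -22.7]
-100 35 x -28.0 39.0 y -82.0 85.0
-90 2 x 12.0 13.0 y -5.0 -4.0
-80 4 x 7.0 11.0 y -6.0 -4.0
-70 3 x 5.0 7.0 y -4.0 -2.0
-50 3 x 10.0 13.0 y -7.0 -5.0
-40 4 x 11.0 12.0 y -7.0 -4.0
-30 10 x 9.0 12.0 y -7.0 8.0
nondark 78
[[ 49.   7.  24.]
 [ 47.   5.  19.]
 [ 41.   2.  23.]
 [ 38.   4.  18.]
 [ 34.   4.  18.]
 [ 31.   2.  15.]
 [ 25.   5.  24.]
 [ 25.   4.  12.]
 [ 22.   2.  10.]
 [ 16.   4.  19.]
 [ 14.   1.   6.]
 [ 10.   1.   7.]
 [  8.  -1.   1.]
 [  6.   3.   1.]
 [ 12.  -8. -23.]
 [ 10.   1. -18.]]
strap end in tool mm [[-7.09467319  0.54437239 -1.15270203]
 [12.42019894  2.53191045 10.93776771]]
```

```bash
python3 - <<'E'
from h import *
print(robot.nose_length)
o=robot.get_obs();M=R.from_quat(o["tool_rot"]).as_matrix()
for n in("side","top"):
    c=cams.camera(n);P=cloud(c);L=((P-o["position"])@M)*1000
    m=(c["depth"]>0)&(abs(L[...,0])<25)&(abs(L[...,1])<25)&(L[...,2]>-75)&(L[...,2]<30)
    v,u=np.where(m);q=L[m];i=np.argsort(q[:,2])
    for j in i[::max(1,len(i)//25)]: print(n,u[j],v[j],q[j].round(),c["color"][v[j],u[j]])
E
```

```text
0.017
side 293 169 [ 11.  -4. -33.] [59 64 65]
side 295 172 [  9.  -4. -22.] [32 34 36]
side 300 181 [ 6.  5. -1.] [154 152 158]
side 297 182 [-1.  2. -1.] [47 48 51]
side 300 180 [6. 1. 0.] [116 118 123]
side 297 183 [-3.  2.  2.] [65 66 71]
side 297 184 [-4.  3.  3.] [61 61 64]
side 298 183 [-1.  1.  4.] [73 74 75]
side 300 183 [3. 4. 5.] [62 60 65]
side 301 182 [5. 2. 5.] [ 97  96 101]
side 301 183 [4. 3. 7.] [67 68 70]
side 305 180 [15.  2.  7.] [147 148 153]
side 301 184 [3. 5. 8.] [64 64 65]
side 305 182 [12.  5.  9.] [74 73 77]
side 309 180 [22.  5. 10.] [155 153 158]
side 306 181 [15.  2. 11.] [105 105 107]
side 310 179 [24.  2. 13.] [142 143 150]
side 295 191 [-17.   8.  13.] [57 52 56]
side 309 181 [20.  4. 14.] [96 96 99]
side 311 180 [25.  4. 14.] [144 141 149]
side 304 184 [ 7.  3. 15.] [85 85 87]
side 308 181 [17. -0. 17.] [97 95 99]
side 295 192 [-19.   6.  18.] [44 42 46]
side 296 191 [-17.   4.  19.] [76 77 82]
side 311 183 [21.  6. 21.] [65 66 71]
side 313 183 [24.  5. 24.] [ 96  97 105]
top 207 245 [ 11.  -4. -75.] [42 44 44]
top 206 245 [ 10.  -6. -73.] [39 42 44]
[... 605 characters left out ...]
216 233 [ 11.   8. -18.] [77 79 78]
top 214 233 [ 6.  2. -5.] [110 109 110]
top 214 229 [12.  2.  1.] [116 117 116]
top 213 230 [10. -1.  2.] [117 116 118]
top 214 230 [9. 1. 3.] [121 119 121]
top 214 228 [14.  2.  3.] [115 116 116]
top 215 228 [13.  3.  4.] [102 101 102]
top 215 232 [4. 2. 5.] [102 101 102]
top 215 226 [17.  4.  6.] [104 105 105]
top 215 225 [18.  4.  7.] [105 105 104]
top 214 226 [16.  1.  8.] [118 116 117]
top 215 229 [9. 3. 8.] [104 103 104]
top 214 225 [18.  1.  9.] [119 119 118]
top 214 224 [19.  1. 11.] [117 117 116]
top 215 222 [23.  4. 12.] [116 115 115]
top 216 224 [17.  5. 16.] [86 86 88]
top 216 223 [17.  4. 22.] [93 92 92]
top 216 220 [23.  4. 24.] [103 103 103]
```

Both cameras show the closed fingertips at tool z ≈ −18 mm, and the palm also sits about 35–40 mm further back than stated. So the real grasp point is about 36 mm behind the reported position. I'll reopen and advance 36 mm along tool z after a reach check.

```bash
sed -i 's/("pre",.*,("hooklo",\[.568,-.24,.163\])/("pick",[.604,.299,.099]),("lift",[.604,.299,.25]),("mid",[.58,0,.27]),("hookhi",[.587,-.2,.19]),("hooklo",[.587,-.24,.13])/' pick.py; python3 pick.py 0
python3 -m pendant '[{"jaw":1,"linear":[0,0,-1],"twist":0},{"jaw":1,"linear":[0,0,0],"twist":0},{"jaw":1,"linear":[0,0,0],"twist":0},{"jaw":1,"linear":[0,0,0],"twist":0},{"jaw":1,"linear":[0,0,0],"twist":0},{"jaw":1,"linear":[0,0,0],"twist":0},{"jaw":1,"linear":[0,0,0],"twist":0},{"jaw":1,"linear":[0,0,0],"twist":0},{"jaw":1,"linear":[0,0,0],"twist":0},{"jaw":1,"linear":[0,0,0],"twist":0}]'
```

```text
twist 0.0 y [ 0.026 -0.998 -0.058]
pick True [ 0.35  0.63  1.83 -0.78  0.18  2.65]
lift True [ 0.35  0.39  1.71 -0.26  0.51  2.11]
mid True [-0.32  0.21  1.92  0.46  0.54  0.89]
hookhi True [-0.73  0.42  1.88  0.79  0.59  0.22]
hooklo True [-0.79  0.55  1.88  0.94  0.54 -0.01]
time: 15.45
position: [0.5801, 0.296, 0.1382]
tool_rot: [0.961, 0.004, 0.276, -0.031]
ft_force: [-0.1, 0.2, 0.8]
grip_width: 0.0597
grip_force: 0.0
```

```bash
python3 -m pendant '[{"jaw":1,"linear":[0,0,0],"twist":0},{"jaw":1,"linear":[0,0,0.9],"twist":0},{"jaw":1,"linear":[0,0,0.9],"twist":0},{"jaw":1,"linear":[0,0,0.9],"twist":0},{"jaw":1,"linear":[0,0,0.9],"twist":0},{"jaw":1,"linear":[0,0,0.9],"twist":0},{"jaw":1,"linear":[0,0,0],"twist":0}]'
python3 -m pendant '[{"jaw":0,"linear":[0,0,0],"twist":0},{"jaw":0,"linear":[0,0,0],"twist":0},{"jaw":0,"linear":[0,0,0],"twist":0},{"jaw":0,"linear":[0,0,0],"twist":0},{"jaw":0,"linear":[0,0,0],"twist":0},{"jaw":0,"linear":[0,0,0],"twist":0},{"jaw":0,"linear":[0,0,0],"twist":0},{"jaw":0,"linear":[0,0,0],"twist":0},{"jaw":0,"linear":[0,0,0],"twist":0},{"jaw":0,"linear":[0,0,0],"twist":0},{"jaw":0,"linear":[0,0,0],"twist":0},{"jaw":0,"linear":[0,0,0],"twist":0}]' 45
python3 -m pendant '[{"jaw":0,"linear":[0,0,0],"twist":0},{"jaw":0,"linear":[0,0,0],"twist":0},{"jaw":0,"linear":[0,0,0],"twist":0},{"jaw":0,"linear":[0,0,0],"twist":0},{"jaw":0,"linear":[0,0,0],"twist":0},{"jaw":0,"linear":[0,0,0],"twist":0}]' 45; python3 g.py
```

```text
time: 16.03
position: [0.6042, 0.2986, 0.0988]
tool_rot: [0.961, 0.004, 0.275, -0.031]
ft_force: [0.2, 0.6, 0.1]
grip_width: 0.0869
grip_force: 0.0
time: 17.03
position: [0.604, 0.2989, 0.1002]
tool_rot: [0.961, 0.004, 0.276, -0.031]
ft_force: [-0.8, 0.5, -0.0]
grip_width: 0.0145
grip_force: 0.0
time: 17.53
position: [0.6039, 0.2987, 0.1001]
tool_rot: [0.961, 0.004, 0.276, -0.031]
ft_force: [0.3, -1.4, 0.4]
grip_width: 0.0063
grip_force: 45.5
t 17.53 p [0.6039 0.2987 0.1001]
x [ 0.848 -0.009  0.53 ] y [ 0.025 -0.998 -0.057] z [ 0.529  0.062 -0.846] q [ 0.354  0.628  1.834 -0.775  0.18   2.648] F [ 0.3 -1.4  0.4] w 0.0063
```

Gripped (6.3 mm, 45 N). Lifting straight up.

```bash
python3 -m pendant '[{"jaw":0,"linear":[0.53,-0.06,-0.85],"twist":0},{"jaw":0,"linear":[0.8,-0.09,-1.3],"twist":0},{"jaw":0,"linear":[1.06,-0.11,-1.7],"twist":0},{"jaw":0,"linear":[1.06,-0.11,-1.7],"twist":0},{"jaw":0,"linear":[1.06,-0.11,-1.7],"twist":0},{"jaw":0,"linear":[1.06,-0.11,-1.7],"twist":0},{"jaw":0,"linear":[1.06,-0.11,-1.7],"twist":0},{"jaw":0,"linear":[0.53,-0.06,-0.85],"twist":0},{"jaw":0,"linear":[0,0,0],"twist":0},{"jaw":0,"linear":[0,0,0],"twist":0}]'; cat > hand.py <<'E'
from h import *
# handle line seen by both cameras, in tool frame
o=robot.get_obs();Rt=R.from_quat(o["tool_rot"]);M=Rt.as_matrix();p=o["position"]
g=p-.036*M[:,2]; print("t",round(o["time"],2),"p",np.round(p,4),"grasp",g.round(4),"F",np.round(o["ft_force"],1))
for n in("side","top"):
    c=cams.camera(n);cv2.imwrite(f"pics/last_{n}.png",c["color"]);P=cloud(c)
    m=(c["depth"]>0)&(P[...,0]>g[0]+.014)&(P[...,0]<g[0]+.13)&(abs(P[...,1]-g[1])<.02)&(abs(P[...,2]-g[2])<.035)
    q=P[m]
    for s in range(1,13): 
        k=q[(q[:,0]>g[0]+s*.01)&(q[:,0]<g[0]+s*.01+.01)]
        if len(k)>2: print(n,s*10+5,"y",np.median(k[:,1]).round(4),"ztop",np.percentile(k[:,2],90).round(4),len(k))
    print("x max",q[:,0].max())
E
python3 hand.py
```

```text
time: 18.37
position: [0.6031, 0.2985, 0.2355]
tool_rot: [0.961, 0.004, 0.275, -0.031]
ft_force: [-0.2, 0.7, -2.6]
grip_width: 0.0064
grip_force: 44.8
t 18.37 p [0.6031 0.2985 0.2355] grasp [0.5841 0.2962 0.266 ] F [-0.2  0.7 -2.6]
side 25 y 0.2937 ztop 0.2662 18
side 35 y 0.2941 ztop 0.2661 26
side 45 y 0.2954 ztop 0.268 18
side 55 y 0.2943 ztop 0.2709 16
side 65 y 0.2943 ztop 0.2652 19
side 75 y 0.2936 ztop 0.2632 28
side 85 y 0.2937 ztop 0.2644 26
side 95 y 0.2938 ztop 0.2627 27
side 105 y 0.2943 ztop 0.2626 40
side 115 y 0.2938 ztop 0.2617 27
x max 0.6981122198390605
top 15 y 0.2968 ztop 0.2666 19
top 25 y 0.2947 ztop 0.2663 28
top 35 y 0.295 ztop 0.266 23
top 45 y 0.295 ztop 0.2671 21
top 55 y 0.2948 ztop 0.2691 19
top 65 y 0.2946 ztop 0.2658 16
top 75 y 0.2944 ztop 0.2643 21
top 85 y 0.2962 ztop 0.2633 21
top 95 y 0.2952 ztop 0.2641 23
top 105 y 0.2952 ztop 0.263 27
top 115 y 0.2939 ztop 0.2624 17
x max 0.6985614415282676
```

Rack held with about 3° pitch; weight 2.6 N. Peak is at TCP + (0.0352, −0.004, 0.0325). Transit next: up, then across past the basket, then down in front of the stand.

```bash
python3 - <<'E'
from h import *
M=R.from_quat(robot.get_obs()["tool_rot"]).as_matrix()
for d in([0,0,.025],[-.022,-.34,0],[0,-.04,-.098],[0,-.075,0]): print(d,(M.T@np.array(d)*100).round(2))
E
```

```text
[0, 0, 0.025] [ 1.32 -0.14 -2.12]
[-0.022, -0.34, 0] [-1.59 33.88 -3.24]
[0, -0.04, -0.098] [-5.13  4.54  8.07]
[0, -0.075, 0] [ 0.06  7.49 -0.46]
```

```bash
python3 -m pendant '[{"jaw":0,"linear":[1.32,-0.14,-2.12],"twist":0},{"jaw":0,"linear":[-0.05,1,-0.1],"twist":0},{"jaw":0,"linear":[-0.1,2,-0.2],"twist":0},{"jaw":0,"linear":[-0.14,3,-0.29],"twist":0},{"jaw":0,"linear":[-0.14,3,-0.29],"twist":0},{"jaw":0,"linear":[-0.14,3,-0.29],"twist":0},{"jaw":0,"linear":[-0.14,3,-0.29],"twist":0},{"jaw":0,"linear":[-0.14,3,-0.29],"twist":0},{"jaw":0,"linear":[-0.14,3,-0.29],"twist":0},{"jaw":0,"linear":[-0.14,3,-0.29],"twist":0},{"jaw":0,"linear":[-0.14,3,-0.29],"twist":0},{"jaw":0,"linear":[-0.14,3,-0.29],"twist":0}]'|head -2;python3 -m pendant '[{"jaw":0,"linear":[-0.1,2.4,-0.2],"twist":0},{"jaw":0,"linear":[-0.1,1.5,-0.1],"twist":0},{"jaw":0,"linear":[0,0,0],"twist":0},{"jaw":0,"linear":[0,0,0],"twist":0}]'; python3 g.py .5808 -.085 .1625
```

```text
time: 19.47
position: [0.5826, -0.0038, 0.2589]
time: 19.8
position: [0.5808, -0.0423, 0.2583]
tool_rot: [0.961, 0.003, 0.274, -0.032]
ft_force: [-0.9, 1.0, -1.5]
grip_width: 0.0065
grip_force: 44.9
t 19.8 p [ 0.5808 -0.0423  0.2583]
x [ 0.85  -0.011  0.527] y [ 0.023 -0.998 -0.059] z [ 0.527  0.062 -0.848] q [-0.422  0.239  1.925  0.546  0.553  0.735] F [-0.9  1.  -1.5] w 0.0065
tool cm [-5.    4.83  7.86]
```

```bash
python3 -m pendant '[{"jaw":0,"linear":[-0.6,0.6,1],"twist":0},{"jaw":0,"linear":[-1,0.9,1.5],"twist":0},{"jaw":0,"linear":[-1,0.9,1.5],"twist":0},{"jaw":0,"linear":[-1,0.9,1.5],"twist":0},{"jaw":0,"linear":[-0.8,0.9,1.3],"twist":0},{"jaw":0,"linear":[-0.6,0.6,1],"twist":0},{"jaw":0,"linear":[0,2,-0.12],"twist":0},{"jaw":0,"linear":[0,2,-0.12],"twist":0},{"jaw":0,"linear":[0,2,-0.12],"twist":0},{"jaw":0,"linear":[0,0.8,0],"twist":0},{"jaw":0,"linear":[0,0,0],"twist":0},{"jaw":0,"linear":[0,0,0],"twist":0}]'; python3 hand.py
```

```text
time: 20.8
position: [0.5812, -0.1509, 0.1633]
tool_rot: [0.961, 0.005, 0.275, -0.032]
ft_force: [-0.2, 0.5, -1.5]
grip_width: 0.006
grip_force: 45.3
t 20.8 p [ 0.5812 -0.1509  0.1633] grasp [ 0.5622 -0.1532  0.1938] F [-0.2  0.5 -1.5]
side 15 y -0.1568 ztop 0.1925 28
side 25 y -0.1547 ztop 0.1934 41
side 35 y -0.1551 ztop 0.1929 22
side 45 y -0.154 ztop 0.1934 22
side 55 y -0.1539 ztop 0.1971 28
side 65 y -0.1546 ztop 0.1913 31
side 75 y -0.1547 ztop 0.1897 40
side 85 y -0.1547 ztop 0.1883 43
side 95 y -0.1548 ztop 0.1878 34
side 105 y -0.1551 ztop 0.1869 43
side 115 y -0.1554 ztop 0.1857 20
x max 0.6763889189045844
top 15 y -0.1523 ztop 0.1934 32
top 25 y -0.151 ztop 0.1951 24
top 35 y -0.1505 ztop 0.1935 19
top 45 y -0.1504 ztop 0.1952 20
top 55 y -0.1519 ztop 0.1964 13
top 65 y -0.1506 ztop 0.1912 18
top 75 y -0.1501 ztop 0.19 20
top 85 y -0.1506 ztop 0.1912 20
top 95 y -0.1496 ztop 0.1901 21
top 105 y -0.1495 ztop 0.1876 27
top 115 y -0.1482 ztop 0.1889 15
x max 0.6765486333811112
```

```bash
python3 -m pendant '[{"jaw":0,"linear":[0,1,-0.06],"twist":0},{"jaw":0,"linear":[0,1.5,-0.09],"twist":0},{"jaw":0,"linear":[0,1.5,-0.09],"twist":0},{"jaw":0,"linear":[0,1,-0.06],"twist":0},{"jaw":0,"linear":[0,0.3,0],"twist":0},{"jaw":0,"linear":[0,0,0],"twist":0},{"jaw":0,"linear":[0,0,0],"twist":0}]'|sed -n '2p;4p'
python3 -m pendant '[{"jaw":0,"linear":[0,0.3,0],"twist":0},{"jaw":0,"linear":[0,0,0],"twist":0}]'|sed -n '2p;4p'
python3 -m pendant '[{"jaw":0,"linear":[0,0.3,0],"twist":0},{"jaw":0,"linear":[0,0,0],"twist":0}]'|sed -n '2p;4p'
```

```text
position: [0.581, -0.2047, 0.1631]
ft_force: [1.4, -0.4, -2.6]
position: [0.5813, -0.208, 0.163]
ft_force: [1.4, -0.6, -1.2]
position: [0.5816, -0.2116, 0.163]
ft_force: [0.4, -0.3, -1.1]
```

```bash
for i in 1 ; do python3 -m pendant '[{"jaw":0,"linear":[0,0.2,0],"twist":0},{"jaw":0,"linear":[0,0,0],"twist":0}]'|sed -n '2p;4p'; python3 -m pendant '[{"jaw":0,"linear":[0,0.2,0],"twist":0},{"jaw":0,"linear":[0,0,0],"twist":0}]'|sed -n '2p;4p'; python3 -m pendant '[{"jaw":0,"linear":[0,0.2,0],"twist":0},{"jaw":0,"linear":[0,0,0],"twist":0}]'|sed -n '2p;4p';python3 -m pendant '[{"jaw":0,"linear":[0,0.2,0],"twist":0},{"jaw":0,"linear":[0,0,0],"twist":0}]'|sed -n '2p;4p'; done
```

```text
position: [0.5816, -0.2137, 0.1629]
ft_force: [-0.1, -0.1, -1.6]
position: [0.5817, -0.2158, 0.1627]
ft_force: [-0.8, -0.7, -0.3]
position: [0.5817, -0.2178, 0.1626]
ft_force: [-1.0, -1.6, -0.8]
position: [0.5816, -0.2192, 0.1623]
ft_force: [-1.3, 0.5, -1.6]
```

```bash
python3 -m pendant '[{"jaw":0,"linear":[0,0.2,0],"twist":0},{"jaw":0,"linear":[0,0,0],"twist":0}]'|sed -n '2p;4p'; python3 -m pendant '[{"jaw":0,"linear":[0,0.2,0],"twist":0},{"jaw":0,"linear":[0,0,0],"twist":0}]'|sed -n '2p;4p'; python3 hand.py
```

```text
position: [0.5815, -0.2207, 0.1622]
ft_force: [0.0, 2.0, -1.8]
position: [0.5815, -0.2218, 0.162]
ft_force: [1.0, 3.7, -1.6]
t 22.82 p [ 0.5815 -0.2218  0.162 ] grasp [ 0.5624 -0.2242  0.1925] F [ 1.   3.7 -1.6]
side 15 y -0.2329 ztop 0.1926 13
side 25 y -0.2249 ztop 0.1922 43
side 35 y -0.2246 ztop 0.1912 21
side 45 y -0.2263 ztop 0.2092 60
side 55 y -0.232 ztop 0.2184 133
side 65 y -0.2213 ztop 0.1892 19
side 75 y -0.2218 ztop 0.1892 39
side 85 y -0.2208 ztop 0.1883 36
side 95 y -0.2202 ztop 0.1885 42
side 105 y -0.2194 ztop 0.187 62
side 115 y -0.2202 ztop 0.1863 28
x max 0.6771140437764646
top 15 y -0.222 ztop 0.1938 32
top 25 y -0.2206 ztop 0.1949 10
top 35 y -0.2209 ztop 0.1912 8
top 45 y -0.2273 ztop 0.2149 6
top 55 y -0.2288 ztop 0.2198 62
top 65 y -0.217 ztop 0.1908 6
top 75 y -0.216 ztop 0.1904 11
top 85 y -0.2158 ztop 0.1899 14
top 95 y -0.2155 ztop 0.1885 14
top 105 y -0.2154 ztop 0.1895 26
top 115 y -0.2132 ztop 0.1867 16
x max 0.6771178482769513
```

Contact first felt at TCP y ≈ −0.2185, so pressing needs TCP y ≈ −0.2395 (seat ≈ −0.241, matching the cameras). Back off, rise over the tip, then move in.

```bash
python3 -m pendant '[{"jaw":0,"linear":[0,-1,0.06],"twist":0},{"jaw":0,"linear":[0,-1.5,0.09],"twist":0},{"jaw":0,"linear":[0.6,-0.06,-0.95],"twist":0},{"jaw":0,"linear":[0.6,-0.06,-0.95],"twist":0},{"jaw":0,"linear":[0.6,-0.06,-0.95],"twist":0},{"jaw":0,"linear":[0,0,0],"twist":0},{"jaw":0,"linear":[0,0,0],"twist":0}]'; python3 hand.py; python3 g.py .581 -.2395 .1955
```

```text
time: 23.5
position: [0.5825, -0.1984, 0.1969]
tool_rot: [0.961, 0.005, 0.277, -0.03]
ft_force: [-0.0, 0.2, -1.3]
grip_width: 0.0066
grip_force: 45.2
t 23.5 p [ 0.5825 -0.1984  0.1969] grasp [ 0.5634 -0.2006  0.2274] F [-0.   0.2 -1.3]
side 15 y -0.2095 ztop 0.2256 18
side 25 y -0.203 ztop 0.2256 20
side 35 y -0.2027 ztop 0.2261 36
side 45 y -0.2025 ztop 0.2269 30
side 55 y -0.2024 ztop 0.2303 29
side 65 y -0.2021 ztop 0.2249 32
side 75 y -0.2026 ztop 0.2233 42
side 85 y -0.2022 ztop 0.2219 41
side 95 y -0.2018 ztop 0.2219 41
side 105 y -0.2018 ztop 0.2207 60
side 115 y -0.2031 ztop 0.2204 27
x max 0.6777822686251439
top 15 y -0.1969 ztop 0.2276 31
top 25 y -0.1985 ztop 0.2277 24
top 35 y -0.1982 ztop 0.2268 24
top 45 y -0.1984 ztop 0.2275 15
top 55 y -0.1987 ztop 0.2293 18
top 65 y -0.1985 ztop 0.2254 18
top 75 y -0.1975 ztop 0.2244 27
top 85 y -0.1976 ztop 0.2238 20
top 95 y -0.1979 ztop 0.2218 24
top 105 y -0.1967 ztop 0.2224 29
top 115 y -0.1971 ztop 0.22 20
x max 0.6783424443669827
t 23.6 p [ 0.5818 -0.198   0.1957]
x [ 0.848 -0.009  0.53 ] y [ 0.026 -0.998 -0.058] z [ 0.529  0.063 -0.846] q [-0.729  0.409  1.885  0.783  0.601  0.228] F [-1.2  0.1 -1.8] w 0.0064
tool cm [-0.04  4.14 -0.28]
```

```bash
python3 -m pendant '[{"jaw":0,"linear":[-0.03,0.8,-0.05],"twist":0},{"jaw":0,"linear":[-0.03,0.8,-0.05],"twist":0},{"jaw":0,"linear":[-0.03,0.8,-0.05],"twist":0},{"jaw":0,"linear":[0,0.8,-0.05],"twist":0},{"jaw":0,"linear":[0,0.9,-0.05],"twist":0},{"jaw":0,"linear":[0,0,0],"twist":0},{"jaw":0,"linear":[0,0,0],"twist":0}]'; python3 hand.py | grep -E "^t|x max| 4?5 y|55|65|85"
```

```text
time: 24.18
position: [0.581, -0.2406, 0.1953]
tool_rot: [0.961, 0.004, 0.276, -0.031]
ft_force: [0.6, -0.2, -1.9]
grip_width: 0.006
grip_force: 44.8
t 24.18 p [ 0.581  -0.2406  0.1953] grasp [ 0.5619 -0.2428  0.2258] F [ 0.6 -0.2 -1.9]
side 45 y -0.2432 ztop 0.2253 41
side 55 y -0.2434 ztop 0.2271 114
side 65 y -0.2438 ztop 0.2235 29
side 85 y -0.2443 ztop 0.2208 42
x max 0.6758880265545125
top 15 y -0.2393 ztop 0.225 28
top 25 y -0.2384 ztop 0.2238 7
top 35 y -0.2387 ztop 0.2256 18
top 45 y -0.2395 ztop 0.2241 17
top 55 y -0.2379 ztop 0.2235 64
top 65 y -0.2392 ztop 0.2244 16
top 75 y -0.2389 ztop 0.222 17
top 85 y -0.2386 ztop 0.2212 23
top 95 y -0.2381 ztop 0.2223 19
top 105 y -0.2381 ztop 0.2208 30
top 115 y -0.2376 ztop 0.2209 25
x max 0.6779372760939268
```

```bash
python3 - <<'E'
import cv2,numpy as np
a=cv2.imread("pics/last_side.png");b=cv2.imread("pics/last_top.png")
cv2.imwrite("pics/over.png",np.hstack([cv2.resize(a[300:480,320:510],(422,400),interpolation=2),cv2.resize(b[140:270,400:570],(378,400),interpolation=2)]))
E
```

```text
(no output)
```

View pics/over.png

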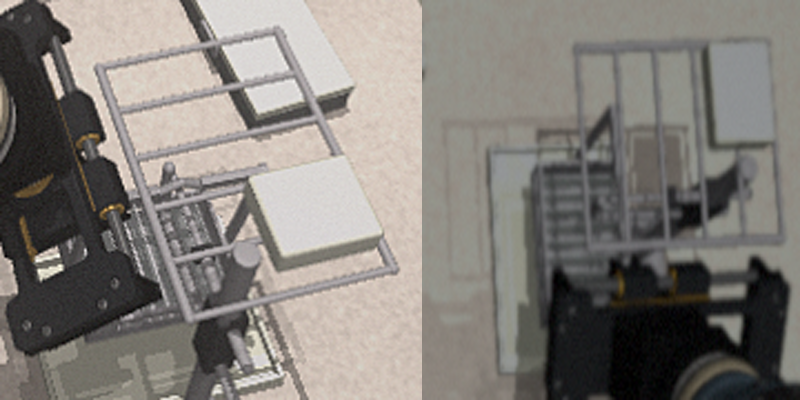

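Handle sits on the post side of the tip (side crop (168,170)) and under the shelf, gripper leaning clear of the shelf edge. Pressing down.

```bash
python3 -m pendant '[{"jaw":0,"linear":[-0.53,0.06,0.85],"twist":0},{"jaw":0,"linear":[-0.53,0.06,0.85],"twist":0},{"jaw":0,"linear":[-0.53,0.06,0.85],"twist":0},{"jaw":0,"linear":[0,0,0],"twist":0}]'|sed -n '2p;4p';python3 -m pendant '[{"jaw":0,"linear":[-0.42,0.05,0.68],"twist":0},{"jaw":0,"linear":[-0.42,0.05,0.68],"twist":0},{"jaw":0,"linear":[0,0,0],"twist":0},{"jaw":0,"linear":[0,0,0],"twist":0}]'|sed -n '2p;4p'; python3 hand.py | grep -E "^t|x max| 4?5 y|55|65|85"
```

```text
position: [0.5806, -0.2384, 0.1641]
ft_force: [0.1, 0.9, 0.2]
position: [0.581, -0.239, 0.1492]
ft_force: [0.4, 0.5, -0.9]
t 24.95 p [ 0.581  -0.239   0.1492] grasp [ 0.5619 -0.2413  0.1797] F [ 0.4  0.5 -0.9]
side 45 y -0.2386 ztop 0.2086 37
side 55 y -0.2422 ztop 0.203 158
side 65 y -0.2429 ztop 0.1793 10
side 85 y -0.2425 ztop 0.1749 36
x max 0.6748733259130114
top 15 y -0.2393 ztop 0.1795 28
top 25 y -0.2395 ztop 0.181 17
top 35 y -0.2392 ztop 0.1804 8
top 45 y -0.2402 ztop 0.1797 13
top 55 y -0.2407 ztop 0.2018 67
top 65 y -0.2416 ztop 0.1763 5
top 75 y -0.2391 ztop 0.1773 18
top 85 y -0.2394 ztop 0.1758 17
top 95 y -0.2395 ztop 0.1757 15
top 105 y -0.239 ztop 0.1742 23
top 115 y -0.2381 ztop 0.1721 20
x max 0.6775432536577649
```

```bash
python3 -m pendant '[{"jaw":0,"linear":[-0.26,0.03,0.42],"twist":0},{"jaw":0,"linear":[-0.1,0.01,0.17],"twist":0},{"jaw":0,"linear":[0,0,0],"twist":0},{"jaw":0,"linear":[0,0,0],"twist":0}]'|sed -n '2p;4p'; python3 - <<'E'
from h import *
for n in("side","top"):
    c=cams.camera(n);P=cloud(c)
    m=(c["depth"]>0)&(abs(P[...,0]-.616)<.008)&(P[...,1]<-.228)&(P[...,1]>-.30)&(P[...,2]>.17)&(P[...,2]<.235)
    q=P[m];q=q[np.argsort(q[:,1])];print(n,len(q))
    for y in np.arange(-.29,-.228,.008):
        s=q[abs(q[:,1]-y)<.004]; 
        if len(s): print(y.round(3),"ztop",np.percentile(s[:,2],[10,50,90]).round(3),len(s))
E
```

```text
position: [0.5812, -0.2396, 0.1423]
ft_force: [0.1, -0.0, -1.5]
side 311
-0.29 ztop [0.171 0.218 0.221] 29
-0.282 ztop [0.217 0.22  0.222] 34
-0.274 ztop [0.217 0.218 0.22 ] 19
-0.266 ztop [0.216 0.218 0.22 ] 21
-0.258 ztop [0.21  0.219 0.22 ] 20
-0.25 ztop [0.17  0.218 0.219] 12
-0.242 ztop [0.171 0.174 0.219] 59
-0.234 ztop [0.178 0.194 0.217] 58
top 147
-0.29 ztop [0.171 0.22  0.222] 28
-0.282 ztop [0.172 0.221 0.223] 20
-0.274 ztop [0.213 0.219 0.221] 14
-0.266 ztop [0.171 0.218 0.219] 14
-0.258 ztop [0.181 0.219 0.222] 13
-0.25 ztop [0.171 0.219 0.22 ] 14
-0.242 ztop [0.171 0.173 0.219] 15
-0.234 ztop [0.174 0.219 0.22 ] 11
```

Gate is shut and level (z ≈ 0.218) above the handle. Lower until the rod takes the weight, then release.

```bash
python3 -m pendant '[{"jaw":0,"linear":[-0.08,0.01,0.13],"twist":0},{"jaw":0,"linear":[0,0,0],"twist":0},{"jaw":0,"linear":[0,0,0],"twist":0}]'|sed -n '2p;4p'; python3 -m pendant '[{"jaw":0,"linear":[-0.08,0.01,0.13],"twist":0},{"jaw":0,"linear":[0,0,0],"twist":0},{"jaw":0,"linear":[0,0,0],"twist":0}]'|sed -n '2p;4p'
```

```text
position: [0.5814, -0.2397, 0.141]
ft_force: [-0.9, 0.1, -1.0]
position: [0.5814, -0.2397, 0.1394]
ft_force: [0.1, 0.4, 0.0]
```

```bash
python3 -m pendant '[{"jaw":0,"linear":[0,0,0],"twist":0},{"jaw":0,"linear":[0,0,0],"twist":0},{"jaw":0.15,"linear":[0,0,0],"twist":0},{"jaw":0.3,"linear":[0,0,0],"twist":0},{"jaw":0.4,"linear":[0,0,0],"twist":0},{"jaw":0.5,"linear":[0,0,0],"twist":0},{"jaw":0.6,"linear":[0,0,0],"twist":0},{"jaw":0.6,"linear":[0,0,0],"twist":0},{"jaw":0.6,"linear":[0,0,0],"twist":0},{"jaw":0.6,"linear":[0,0,0],"twist":0}]' 10; python3 hand.py | grep -E "^t|x max|y"
```

```text
time: 26.82
position: [0.5813, -0.2396, 0.1394]
tool_rot: [0.961, 0.004, 0.276, -0.031]
ft_force: [0.2, -0.7, 0.1]
grip_width: 0.0491
grip_force: 0.0
t 26.82 p [ 0.5813 -0.2396  0.1394] grasp [ 0.5623 -0.2419  0.1698] F [ 0.2 -0.7  0.1]
side 15 y -0.2424 ztop 0.1706 17
side 25 y -0.2437 ztop 0.1708 42
side 35 y -0.2437 ztop 0.1706 37
side 45 y -0.2384 ztop 0.1971 37
side 55 y -0.2435 ztop 0.1932 139
side 65 y -0.2438 ztop 0.1714 11
side 75 y -0.2433 ztop 0.1697 38
side 85 y -0.2436 ztop 0.1693 37
side 95 y -0.2438 ztop 0.1697 42
side 105 y -0.2434 ztop 0.169 58
side 115 y -0.245 ztop 0.1555 10
x max 0.6752555576484608
top 15 y -0.2398 ztop 0.1714 10
top 25 y -0.2402 ztop 0.1706 17
top 35 y -0.241 ztop 0.1711 9
top 45 y -0.2412 ztop 0.1794 17
top 55 y -0.2455 ztop 0.1934 54
top 65 y -0.2399 ztop 0.1685 4
top 75 y -0.2399 ztop 0.17 18
top 85 y -0.2395 ztop 0.1721 16
top 95 y -0.2396 ztop 0.1707 17
top 105 y -0.2399 ztop 0.1686 20
top 115 y -0.2392 ztop 0.1688 20
x max 0.6770041036050117
```

Hanging level. Backing straight out along the tool axis.

```bash
python3 -m pendant '[{"jaw":0.6,"linear":[0,0,-0.5],"twist":0},{"jaw":0.6,"linear":[0,0,-1.2],"twist":0},{"jaw":0.6,"linear":[0,0,-1.5],"twist":0},{"jaw":0.6,"linear":[0,0,-1.5],"twist":0},{"jaw":0.6,"linear":[0,0,-2],"twist":0},{"jaw":0.6,"linear":[0,0,-2],"twist":0},{"jaw":0.6,"linear":[-1.5,0,-2],"twist":0},{"jaw":0.6,"linear":[-2,0,-1],"twist":0},{"jaw":0.6,"linear":[0,0,0],"twist":0},{"jaw":0.6,"linear":[0,0,0],"twist":0},{"jaw":0.6,"linear":[0,0,0],"twist":0},{"jaw":0.6,"linear":[0,0,0],"twist":0}]'; cat > fin.py <<'E'
from h import *
for n in("side","top"):
    c=cams.camera(n);cv2.imwrite(f"pics/last_{n}.png",c["color"]);P=cloud(c);ok=c["depth"]>0
    m=ok&(P[...,0]>.55)&(P[...,0]<.69)&(abs(P[...,1]+.241)<.012)&(abs(P[...,2]-.166)<.02);q=P[m];q=q[abs(q[:,0]-.616)>.018]
    print(n,len(q),"x",q[:,0].min().round(4),q[:,0].max().round(4),"y",np.median(q[:,1]).round(4),"slope z/x",np.polyfit(q[:,0],q[:,2],1)[0].round(3),"z95",np.percentile(q[:,2],95).round(4))
    g=P[ok&(abs(P[...,0]-.616)<.006)&(P[...,1]<-.25)&(P[...,1]>-.285)&(P[...,2]>.18)&(P[...,2]<.235)];print("gate z",np.median(g[:,2]).round(4),len(g))
a=cv2.imread("pics/last_side.png");b=cv2.imread("pics/last_top.png")
cv2.imwrite("pics/fin.png",np.hstack([cv2.resize(a[290:480,300:510],(442,400),interpolation=2),cv2.resize(b,(358,268))if 0 else cv2.resize(b[140:270,400:570],(358,400),interpolation=2)]))
print(robot.get_obs()["time"])
E
python3 fin.py
```

```text
time: 27.92
position: [0.4903, -0.247, 0.2201]
tool_rot: [0.961, 0.005, 0.276, -0.031]
ft_force: [-0.4, 1.0, -0.7]
grip_width: 0.052
grip_force: 0.0
side 381 x 0.5553 0.675 y -0.2438 slope z/x -0.008 z95 0.1708
gate z 0.218 79
top 146 x 0.5568 0.677 y -0.2404 slope z/x 0.005 z95 0.172
gate z 0.2195 51
28.0167
```

View pics/fin.png

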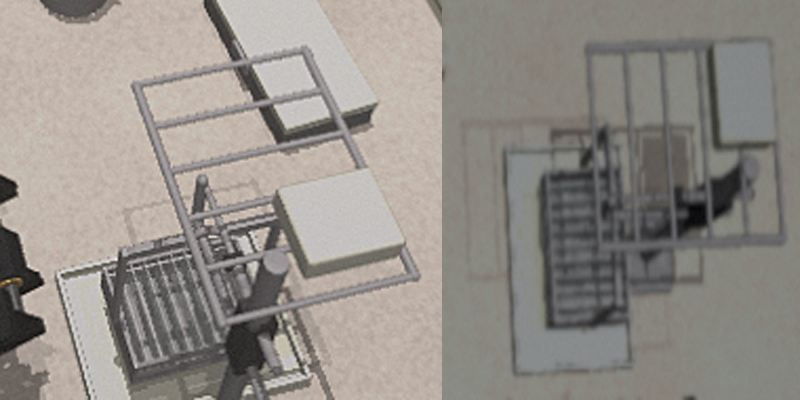

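The picture shows the rack hanging level on the hook (left crop centre ≈(165,310)) over the tray. The gate is shut, the gripper is clear and the shelf is undisturbed. I'll let any swing die out, then hand in.

```bash
for i in 1 2 3 4; do python3 -m pendant '[{"jaw":0.6,"linear":[0,0,0],"twist":0},{"jaw":0.6,"linear":[0,0,0],"twist":0},{"jaw":0.6,"linear":[0,0,0],"twist":0},{"jaw":0.6,"linear":[0,0,0],"twist":0},{"jaw":0.6,"linear":[0,0,0],"twist":0},{"jaw":0.6,"linear":[0,0,0],"twist":0},{"jaw":0.6,"linear":[0,0,0],"twist":0},{"jaw":0.6,"linear":[0,0,0],"twist":0},{"jaw":0.6,"linear":[0,0,0],"twist":0},{"jaw":0.6,"linear":[0,0,0],"twist":0},{"jaw":0.6,"linear":[0,0,0],"twist":0},{"jaw":0.6,"linear":[0,0,0],"twist":0}]' >/dev/null; done
python3 - <<'E'
from h import *
prev=None
for i in range(6):
    c=cams.camera("side");P=cloud(c)
    q=P[(c["depth"]>0)&(P[...,0]>.57)&(P[...,0]<.60)&(abs(P[...,1]+.24)<.06)&(P[...,2]>.03)&(P[...,2]<.12)];print(np.median(q,0).round(4),end=" ")
    if prev is not None: print(np.abs(c["color"][390:470,345:410].astype(int)-prev).mean().round(2))
    prev=c["color"][390:470,345:410].astype(int)
E
```

```text
[ 0.5836 -0.2493  0.0513] [ 0.5851 -0.2484  0.0511] 2.72
[ 0.584  -0.2487  0.0514] 2.69
[ 0.5835 -0.2491  0.051 ] 2.71
[ 0.5847 -0.2483  0.0515] 2.71
[ 0.5828 -0.2486  0.0516] 2.72
```

Still (only sensor noise). Handing in.

```bash
python3 -c "
from rig import robot
print(robot.hand_in())"
```

```text
the job is handed in; nothing more can be done
None
```

The slide rack hangs level and still on the snap hook with the gate shut above it and the gripper clear, and the job was handed in at about 32 s of the 64 s; the hand-in returned no verdict.

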